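# Hold a cheese block for the cut in a portioning guide

### The arm

A 7-joint arm with a two-finger parallel gripper is mounted at the origin on the work surface; the furniture and walls round the work are solid. World frame = base frame: x ahead of the robot, y to its left, z up, the work surface at z = 0. Lengths are in m, angles in rad, forces in N, time in s.
With the tool pointing down it reaches from about 0.4 to 0.85 m from the base axis. Payload 10.4 kg.
Tool frame: the origin (TCP) lies at the very end of the fingers, on their centre line; the grasp point (between the pads) lies 19 mm behind it; y points along the fingers, x is the direction in which the jaws open and shut, and the axes are right-handed (so a half turn about y gives the same grasp; the last joint's range is limited). The gripper opens to 87 mm and grips with 3 to 60 N. Pads are 19 mm wide; open, the fingers measure 117 mm over their backs; the gripper's body (75 mm by 190 mm) begins 51 mm behind the grasp point.
Start: joints at [1.14, 0.332, -0.065, 1.46, 0.022, 1.35, -0.088], TCP at [0.248, -0.574, 0.223] pointing down, gripper open.
Joint ranges: [-2.6, 2.6], [-0.5, 2.12], [-1.47, 1.34], [0.16, 2.42], [-1.27, 4.41], [0.06, 2.06], [-2.6, 2.6]. Speed limits (rad/s): [2.22, 2.22, 2.79, 2.79, 3.14, 3.14, 3.14].

### API

Orientations are given as a unit quaternion [x, y, z, w].
In Python, from bench import readout, vision, r gives the robot as it stands.
- The arm moves only by the tool arm_command, never from a script. Its argument "targets" is a list that holds one entry, the list of rows, each a list of 6 numbers: the shift along the tool's x, y, z in m, then the turn, a rotation vector about the tool's x, y, z in degrees. A call has 1 to 12 rows; each row shifts and turns the commanded pose from where the row before left it, along the tool's axes as they then stand; what a row does not reach is not made up. A row lasts 1/12 s, in which the tool goes at most 41.7 mm and 7.16 degrees, less where a joint would pass 70% of its speed; a pose out of reach is approached as far as the arm can. A call is refused whole if a number of a shift passes 0.0417 or a number of a turn 7.16, either way. A call with a gripper value outside its range is refused whole. "hand" is the opening, from 0 (shut) to 1 (fully open), set as the call begins (left out, the last holds). The fingers move at their own pace and stop on an object; "grip_force" is the grip in N (left out, the last holds). Time passes only in rows, so rows that do not move let the fingers close. It gives the time, the measured TCP pose, the force and the opening at its end, in the units of the state.
- readout.read_state(): the state, without advancing time (a new reading comes with each control period).
- vision.camera(name): name is "scene" or "top" or "wrist"; returns a dict with "pixels" (420x560x3 uint8, blue, green, red), "fovy" (degrees; the focal length in pixels is half the picture's height over the tangent of half this angle, whatever the lens; pixels are square), "cx", "cy" (the principal point, pixels), "D" ([k1, k2, p1, p2, k3] as OpenCV has them; the pictures are not rectified), "R" (3x3) and "t" (3): a world point X has camera coordinates R X + t; the wrist camera has in their place "mount" (4x4, takes a point from camera to tool coordinates, whose origin is the TCP and whose axes are the tool frame's). Camera axes: x right, y down, z forward; pixel columns grow to the right and rows downward; lengths in m; the calibration is good to about 2 mm. A picture is of the moment at which its call begins: read the wrist's pose just before it. There is no depth.
- r.close_job(): hands the job in, once; it reports no verdict.
The state is a dict: "time": time; "joint_positions": joint angles; "joint_vel": joint speeds; "joint_torque": joint torques, N m; "ee_pos": TCP position; "eef_rot": TCP orientation; "ft_force": force on the tool from outside, world axes, zero at the start; "torque": the same for the moment, N m; "width": finger opening in m.
Only numpy, scipy, OpenCV 4.12 (cv2) and the standard library are available. Lean on these libraries where they do the work, as an engineer would, in place of code of your own. Each camera call takes 0.05 s, during which the arm holds its last target.

### The job

Slide the length stop of the cheese guide out until its working face is in line with the red marker. Then lay the cheese block flat on the guide's bed with one end touching the stop, and with one firm diagonal push press it against the fence and down on the bed together, with your hand on the long part of the cheese, beyond the knife slot and clear of it. Do not shift the stop again or disturb the things around, do not crush the cheese, and finish while still holding the cheese pressed there, ready for the knife.

Things in the scene. Friction and masses are not known exactly. Their poses are not given: they have to be found in the camera images.
- guide: Cheese portioning guide, fixed to the table. Origin on the table; x points from the front edge towards the fence, y along the fence from the open end to the stop's end, z up. Pale bed 155 x 340 mm, x from -85 to +70 mm, y from -170 to +170 mm; its top is 20 mm above the origin. The guide stands with its front roughly towards the robot.
- guide_bed: The pale grey plastic bed of the guide (same origin and axes as guide): its top lies at z = 20 mm. The cheese slides easily on it (friction about 0.3).
- guide_fence: The upright steel fence of the guide (same origin and axes as guide): its face, towards -x, is the plane x = +45 mm; 6 mm thick, its top at z = 75 mm, along the whole guide, cut through only by the knife slot.
- knife_slot (a point): The 4 mm wide knife slot in the fence, continued as a dark line across the bed: point on the fence's face at the bed's top, guide x = 45, y = 50, z = 20 mm. Axes as the guide's. The stop lies on its +y side; the long part of the cheese, where the hand holds, is to be on its -y side. Hand clear of the slot means the grasp point at least 20 mm from it along -y.
- length_stop (a joint): Slide of the length stop along the fence: 0 when nearest to the knife slot (working face 15 mm from it), grows towards +y as it is pulled out, up to 0.070 m. A sprung friction shoe keeps it where it is left: about 9 N slides it, in or out.
- stop_face (a point): Middle of the stop's working face, which looks to -y (to the slot); axes as the guide's. The 6 mm steel plate stands across the bed from guide x = -75 to +41 mm, from 3 to 47 mm above the bed; from there a neck runs over the fence to the shoe on the rod behind it.
- stop_tab (a point): Centre of the black thumb tab on top of the stop, 34 mm in x, 14 mm in y (pinch it along y), 40 mm tall, its top 131 mm and its foot 91 mm above the table; it lies 13 mm behind the working face (+y) and 1 mm behind the fence's face (+x). Beside it there is nothing higher than 92 mm.
- marker: Small red marker clipped on the front edge of the bed, 12 mm wide along y, standing 3 mm above the bed; its white line at its origin shows where the stop's working face shall be, 45 to 70 mm beyond the slot. Axes as the guide's. It does not move. The setting is right within 2.5 mm.
- cheese: Firm loaf, 58 (x) x 160 (y) x 45 mm, 0.34-0.5 kg, brownish rind, pale flat ends (either may go to the stop), slippery (friction 0.3); sides upright to 31 mm, upper long edges rounded to 14 mm radius; origin under its centre. Starts flat on the board. Held firmly: over 4 N on the fence and over 9 N on the bed (its own weight of 3.3-5 N included); over 40 N on either crushes it.
- board: Small tan board, 190 x 95 x 10 mm, fixed, long side along its x, to the right of the guide; origin under its centre.
- deli_cup: Bystander: white lidded cup, 74 mm wide and 68 mm tall, origin under its centre.
- probe_thermometer: Bystander: probe thermometer lying in front of the guide, 166 x 44 x 13 mm, long side along its x.
- label_roll: Bystander: yellow label roll, 52 mm wide, 30 mm tall, behind the board; origin under its centre.

How it is judged:
On the way, in this order (a step that is already met when the one before it is completed fails the run):
1. the stop's working face is in line with the red marker, within 2.5 mm (y of stop_face in the frame of marker between -0.0025 and 0.0025 m), for 0.3 s.
2. after that, the cheese lies on the guide's bed (contact force between cheese and guide_bed above 1.5 N), for 0.2 s.
At the end, for the whole second after the job is handed in: Stop within 2.5 mm of the marker; cheese flat, square to the fence (0.03 rad), its end within 3 mm of the stop; the fingers press it: fence over 4 N, bed over 9 N; grasp point over 20 mm from the slot on the side away from the stop; at rest for the last second (all of step 1 and y of cheese in the frame of stop_face between -0.083 and -0.0775 m and angle between the y axis of cheese and the y axis of guide, either way round below 0.03 rad and angle between cheese's own z axis and vertical below 0.04 rad and linear speed of cheese below 0.01 m/s and contact force between cheese and guide_fence above 4 N and contact force between cheese and guide_bed above 9 N and contact force between the fingers and cheese above 4 N and y of the grasp point in the frame of knife_slot below -0.02 m); the arm keeps its last pose, push and grip.
It fails at once if the cheese is crushed: more than 40 N on the fence or the bed (contact force between cheese and guide_fence above 40 N or contact force between cheese and guide_bed above 40 N).
It fails at once if a bystander is moved by more than 20 mm (distance of any of deli_cup, probe_thermometer, label_roll from where it was at the start of the episode above 0.02 m).
It also fails if it takes over 72 s, if anything falls off the work surface, if the arm or the gripper's body presses on something with over 40 N, if the wrist force passes 120 N, or if a joint passes its speed limit or range.

## Working session

There is one attempt and no reset: what is moved stays moved. The work goes in short steps, Python scripts to look and compute and a tool call to move; the robot and the scene stay as the last step left them, time stands still between calls to the robot, and variables do not carry over. Pictures are saved under pics/ and viewed, and the job is handed in when it is done.

Besides the shell and the picture viewer there is one more tool, called after "Emit:" by a JSON object that holds its "api" and its "payload", one argument or row to a line. arm_command: Moves the arm, as the interface text tells. Its arguments: {"type":"object","properties":{"targets":{"type":"array","items":{"type":"array","items":{"type":"array","items":{"type":"number"}}}},"hand":{"type":"number"},"grip_force":{"type":"number"}},"required":["targets"]}

```bash
ls; mkdir -p pics; python3 - <<'E'
from bench import readout, vision, r
import cv2,numpy as np
s=readout.read_state(); print(s)
for n in ["scene","top","wrist"]:
    c=vision.camera(n); cv2.imwrite(f"pics/{n}0.png",c["pixels"])
    print(n,{k:(np.round(v,4).tolist() if not isinstance(v,(int,float)) else v) for k,v in c.items() if k!="pixels"})
E
```

```text
pics
{'time': 0.0, 'joint_positions': array([ 1.14043115,  0.33285692, -0.06472383,  1.46095964,  0.02163038,
        1.34991658, -0.08851121]), 'joint_vel': array([ 0.00200765, -0.00048717, -0.00044418,  0.00010185,  0.00194334,
        0.00100179, -0.00141201]), 'joint_torque': array([ 5.26496240e-05, -6.23240876e+01,  2.52098119e-02, -3.89899743e+01,
       -6.11193851e-02,  3.97555938e-02,  1.54220197e-04]), 'ee_pos': array([ 0.24768702, -0.57338832,  0.22175461]), 'eef_rot': array([-0.5906349 ,  0.38883898, -0.38795237,  0.59114094]), 'ft_force': array([-0.50641342, -0.93612016,  0.44720716]), 'torque': array([-0.05926601, -0.00360673, -0.02180849]), 'width': 0.08683636644705768}
scene {'fovy': 51.16318219334001, 'cx': 278.251059160278, 'cy': 207.37937496112912, 'D': [-0.0947, 0.0, 0.0, 0.0, 0.0], 'R': [[0.9971, -0.0759, 0.0022], [-0.032, -0.4475, -0.8937], [0.0688, 0.8911, -0.4486]], 't': [-0.5089, 0.1277, 0.9778]}
top {'fovy': 43.10978374911467, 'cx': 273.7213927126249, 'cy': 207.19994477898265, 'D': [-0.0247, 0.0, 0.0, 0.0, 0.0], 'R': [[-0.0252, -0.9996, -0.0091], [-0.993, 0.0261, -0.115], [0.1152, 0.0061, -0.9933]], 't': [0.0938, 0.5165, 1.2489]}
wrist {'fovy': 61.54817114192989, 'cx': 284.9085769580017, 'cy': 208.74383503423178, 'D': [-0.0897, 0.0, 0.0, 0.0, 0.0], 'mount': [[1.0, 0.0001, -0.0003, 0.0006], [0.0003, -0.2978, 0.9546, -0.162], [0.0, -0.9546, -0.2978, 0.0821], [0.0, 0.0, 0.0, 1.0]]}
```

View pics/scene0.png

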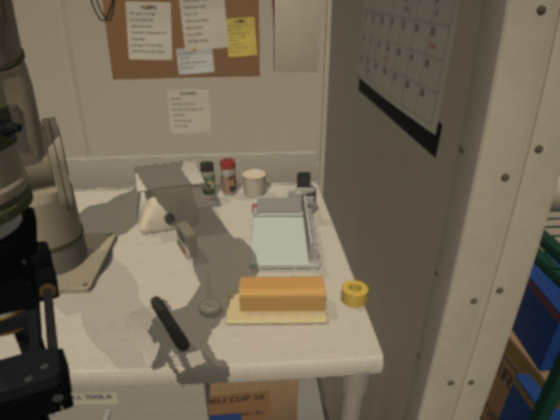

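View pics/top0.png

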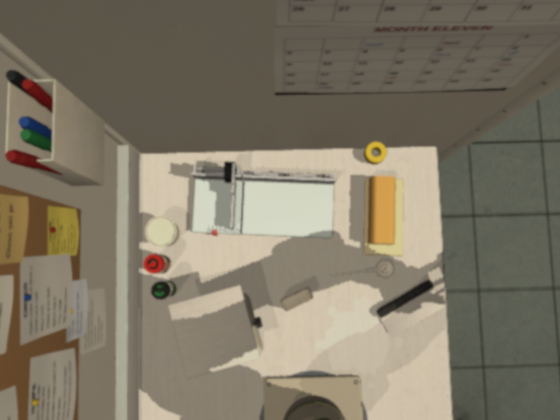

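View pics/wrist0.png

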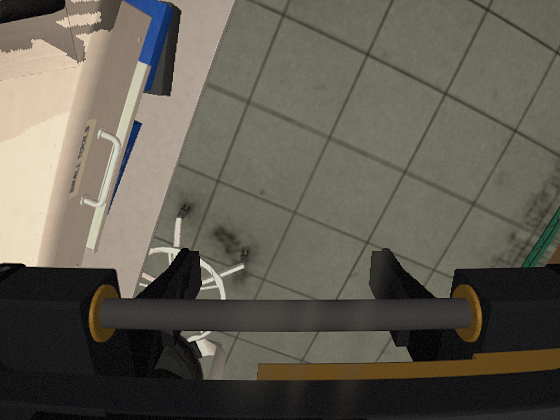

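The top view shows the guide bed at about (193-335, 172-237), with the tab at (229,172) and the marker at (214,233). The cheese is on the board at (383,210), with the roll at (375,152) and the cup at (161,232). The dial thermometer is near (385,268). Next I'll enlarge the view and measure.

```bash
cat > h.py <<'E'
import numpy as np, cv2
from bench import readout, vision, r
from scipy.spatial.transform import Rotation as Ro
def cam(n):
    s=readout.read_state(); c=vision.camera(n)
    h=c["pixels"].shape[0]; f=h/2/np.tan(np.radians(c["fovy"])/2)
    c["K"]=np.array([[f,0,c["cx"]],[0,f,c["cy"]],[0,0,1.]])
    c["D"]=np.array(c["D"],float)
    if "mount" in c:
        M=np.array(c["mount"]);T=np.eye(4);T[:3,:3]=Ro.from_quat(s["eef_rot"]).as_matrix();T[:3,3]=s["ee_pos"]
        W=np.linalg.inv(T@M); c["R"]=W[:3,:3];c["t"]=W[:3,3]
    c["R"]=np.array(c["R"]);c["t"]=np.array(c["t"])
    return c
def plane(c,px,z):
    p=cv2.undistortPoints(np.array(px,float).reshape(-1,1,2),c["K"],c["D"]).reshape(-1,2)
    d=np.c_[p,np.ones(len(p))]@c["R"]; o=-c["R"].T@c["t"]
    return o+d*((z-o[2])/d[:,2])[:,None]
def proj(c,X):
    return cv2.projectPoints(np.array(X,float).reshape(-1,1,3),cv2.Rodrigues(c["R"])[0],c["t"],c["K"],c["D"])[0].reshape(-1,2)
E
python3 - <<'E'
from h import *
c=cam("top");im=c["pixels"]
cv2.imwrite("pics/topg.png",cv2.resize(im[150:250,180:345],None,fx=4.8,fy=4.8,interpolation=cv2.INTER_CUBIC))
cv2.imwrite("pics/topc.png",cv2.resize(im[130:320,290:450],None,fx=3.1,fy=3.1,interpolation=cv2.INTER_CUBIC))
hsv=cv2.cvtColor(im,cv2.COLOR_BGR2HSV)
print(hsv[210,383],hsv[210,400],hsv[233,214],hsv[210,290], hsv[172,229])
def comp(m,name,box):
    x0,y0,x1,y1=box; mm=np.zeros_like(m);mm[y0:y1,x0:x1]=m[y0:y1,x0:x1]
    cs=cv2.findContours(mm,0,2)[0]; k=max(cs,key=cv2.contourArea); print(name,cv2.contourArea(k),cv2.minAreaRect(k),cv2.boxPoints(cv2.minAreaRect(k)).tolist()); return k
ch=comp(cv2.inRange(hsv,(8,165,90),(20,255,255)),"cheese",(350,165,420,260))
mk=comp(cv2.inRange(hsv,(0,120,60),(7,255,255))|cv2.inRange(hsv,(172,100,60),(180,255,255)),"marker",(195,220,240,245))
tb=comp(cv2.inRange(hsv,(0,0,0),(180,255,45)),"tab",(215,155,245,190))
E
```

```text
[ 18 159 210] [ 25  83 212] [  2 154 177] [ 36  24 216] [150  10  26]
cheese 121.5 ((372.0, 209.5), (59.0, 4.0), 90.0) [[370.0, 180.0], [374.0, 180.0], [374.0, 239.0], [370.0, 239.0]]
marker 10.0 ((214.0, 232.5), (3.0, 4.0), 90.0) [[212.0, 231.0], [216.0, 231.0], [216.0, 234.0], [212.0, 234.0]]
tab 80.0 ((227.41090393066406, 171.89111328125), (5.771215438842773, 18.20918083190918), 5.710592269897461) [[223.6336669921875, 180.66339111328125], [225.445556640625, 162.54458618164062], [231.18814086914062, 163.11883544921875], [229.37625122070312, 181.23764038085938]]
```

View pics/topg.png

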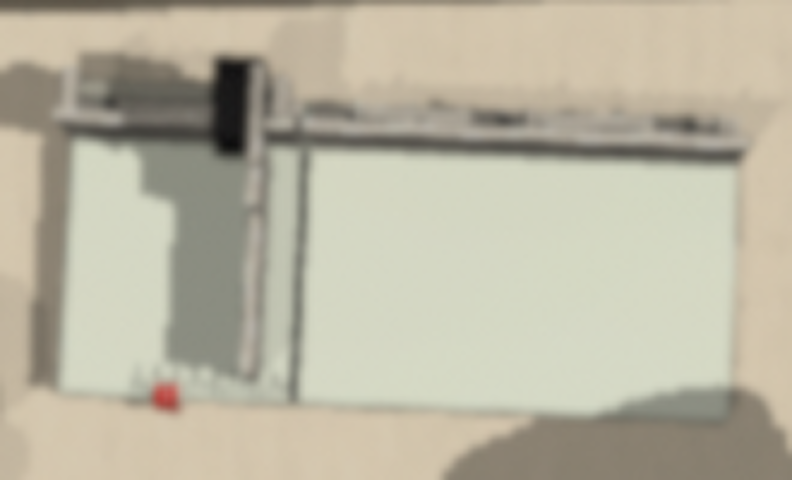

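View pics/topc.png

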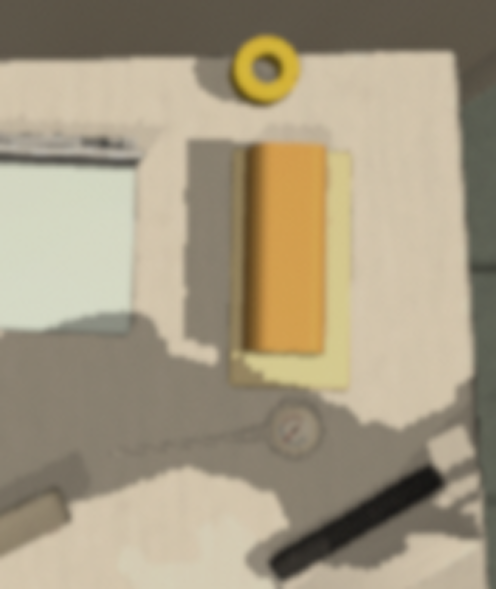

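The guide's right corners are at crop (733,420) and (738,160), its front-left corner at (58,392), and the slot line runs (294,403) to (305,150). The marker is at crop (167,397). The cheese's long side points towards the wall.

```bash
python3 - <<'E'
from h import *
np.set_printoptions(precision=4,suppress=True)
c=cam("top")
g=lambda x,y:(x/4.8+180-.4,y/4.8+150-.4)
P=plane(c,[g(58,392),g(733,420),g(740,160),g(294,403),g(303,150),g(70,138)],0.02);print("bed FL FR BR slotF slotB BL",P,sep="\n")
print("tab top corners z.131",plane(c,[g(217,58),g(250,58),g(245,155),g(215,155)],0.131))
print("marker",plane(c,[g(167,397)],0.02))
print("stop plate top z.067 R edge front/back",plane(c,[g(260,375),g(267,150),g(240,375)],0.067))
k=lambda x,y:(x/3.1+290-.4,y/3.1+130-.4)
print("cheese top z.055: ",plane(c,[k(262,143),k(325,143),k(323,353),k(246,352)],0.055))
print("board",plane(c,[k(232,385),k(350,388),k(351,150)],0.010))
print("roll",plane(c,[k(266,70)],0.03),"therm",plane(c,[k(295,430)],0.01), "cup",plane(c,[(161,232)],0.068))
print("wall",plane(c,[(150,151),(300,150),(430,148)],0.0))
fl,fr=P[0],P[1]; print("len",np.linalg.norm(fl-fr),"yaw deg from front edge",np.degrees(np.arctan2(-(fl-fr)[0],(fl-fr)[1])))
E
```

```text
bed FL FR BR slotF slotB BL
[[ 0.4666  0.2803  0.02  ]
 [ 0.4438 -0.0587  0.02  ]
 [ 0.5756 -0.0673  0.02  ]
 [ 0.458   0.1614  0.02  ]
 [ 0.5867  0.1545  0.02  ]
 [ 0.5961  0.2732  0.02  ]]
tab top corners z.131 [[0.6126 0.1868 0.131 ]
 [0.6121 0.1714 0.131 ]
 [0.5664 0.1744 0.131 ]
 [0.5667 0.1884 0.131 ]]
marker [[0.4627 0.2253 0.02  ]]
stop plate top z.067 R edge front/back [[0.4688 0.1744 0.067 ]
 [0.5792 0.1692 0.067 ]
 [0.4691 0.1841 0.067 ]]
cheese top z.055:  [[ 0.5848 -0.1598  0.055 ]
 [ 0.5835 -0.2081  0.055 ]
 [ 0.4231 -0.1983  0.055 ]
 [ 0.4254 -0.1403  0.055 ]]
board [[ 0.4019 -0.1359  0.01  ]
 [ 0.3972 -0.2278  0.01  ]
 [ 0.585  -0.2385  0.01  ]]
roll [[ 0.6471 -0.1704  0.03  ]] therm [[ 0.3658 -0.1833  0.01  ]] cup [[0.4631 0.3442 0.068 ]]
wall [[ 0.672   0.3867  0.    ]
 [ 0.6641  0.0115  0.    ]
 [ 0.6606 -0.3129  0.    ]]
len 0.33974933721005846 yaw deg from front edge -3.852490164168202
```

```bash
python3 - <<'E'
from h import *
np.set_printoptions(precision=4,suppress=True)
s=readout.read_state();print(Ro.from_quat(s["eef_rot"]).as_matrix(),s["time"])
# desired: tool y=down; tool x along guide -y or +y
a=np.radians(-3.85);ya=np.array([-np.sin(a),np.cos(a),0])
R0=Ro.from_quat(s["eef_rot"])
for sg in (1,-1):
    x=sg*ya;y=np.array([0,0,-1.]);z=np.cross(x,y)
    R1=Ro.from_matrix(np.c_[x,y,z]); print(sg,"tool z",z,"turn deg tool axes",np.degrees((R0.inv()*R1).as_rotvec()))
E
```

```text
[[ 0.3966 -0.0002  0.918 ]
 [-0.918   0.0005  0.3966]
 [-0.0006 -1.     -0.    ]] 0.25
1 tool z [-0.9977  0.0671  0.    ] turn deg tool axes [  -0.0435 -152.7834   -0.0117]
-1 tool z [ 0.9977 -0.0671  0.    ] turn deg tool axes [ 0.0086 27.2166 -0.032 ]
```

Emit:
{"api": "arm_command", "payload": {
  "targets": [
    [[-0.023,-0.002,0.0256,0,0,0],[-0.023,-0.002,0.0256,0,0,0],[-0.023,-0.002,0.0256,0,0,0],[-0.023,-0.002,0.0256,0,0,0],[-0.023,-0.002,0.0256,0,0,0],[-0.023,-0.002,0.0256,0,0,0],[-0.023,-0.002,0.0256,0,0,0],[-0.023,-0.002,0.0256,0,0,0],[-0.023,-0.002,0.0256,0,0,0],[-0.023,-0.002,0.0256,0,0,0],[-0.023,-0.002,0.0256,0,0,0],[-0.023,-0.002,0.0256,0,0,0]]
  ]
}}

```text
time: 1.25
ee_pos: [0.4208, -0.1969, 0.2468]
eef_rot: [0.591, -0.388, 0.389, -0.591]
ft_force: [0.4, -0.3, 0.7]
width: 0.0871
```

Emit:
{"api": "arm_command", "payload": {
  "targets": [
    [[-0.023,0,0.0256,0,-7,0],[-0.023,0,0.0256,0,0,0],[-0.023,0,0.0256,0,0,0],[-0.023,0,0.0256,0,0,0],[-0.023,0,0.0256,0,0,0],[-0.023,0,0.0256,0,0,0],[-0.023,0,0.0256,0,0,0],[-0.023,0,0.0256,0,0,0],[0,0,0,0,-7,0],[0,0,0,0,-7,0],[0,0,0,0,-7,0],[0,0,0,0,-7,0]]
  ]
}}

```text
time: 2.25
ee_pos: [0.508, 0.0624, 0.2464]
eef_rot: [0.681, -0.191, 0.19, -0.681]
ft_force: [-0.4, -0.8, -0.2]
width: 0.0872
```

Emit:
{"api": "arm_command", "payload": {
  "targets": [
    [[0,0,0,0,-7,0],[0,0,0,0,-7,0],[0,0,0,0,-7,0],[0,0,0,0,-7,0],[0,0,0,0,-7,0],[0,0,0,0,-7,0],[0,0,0,0,-7,0],[0,0,0,0,-7,0],[0,0,0,0,-7,0],[0,0,0,0,-7,0],[0,0,0,0,-7,0],[0,0,0,0,-7,0]]
  ]
}}

```text
time: 3.25
ee_pos: [0.508, 0.0622, 0.2465]
eef_rot: [0.634, 0.314, -0.314, -0.634]
ft_force: [-0.2, 0.6, -1.0]
width: 0.087
```

Emit:
{"api": "arm_command", "payload": {
  "targets": [
    [[0,0,0,0,-7,0],[0,0,0,0,-7,0],[0,0,0,0,-7,0],[0,0,0,0,-7,0],[0,0,0,0,-6,0],[0,0,0,0,0,0]]
  ]
}}

```text
time: 3.75
ee_pos: [0.508, 0.0621, 0.2465]
eef_rot: [0.514, 0.485, -0.485, -0.514]
ft_force: [0.2, -0.3, 0.2]
width: 0.0872
```

```bash
python3 - <<'E'
from h import *
np.set_printoptions(precision=4,suppress=True)
s=readout.read_state();R=Ro.from_quat(s["eef_rot"]);print(s["ee_pos"],R.as_matrix(),s["joint_positions"],s["time"])
c=cam("wrist");cv2.imwrite("pics/w1.png",c["pixels"])
a=np.radians(-3.85);x=np.array([-np.sin(a),np.cos(a),0]);y=np.array([0,0,-1.])
print(np.degrees((R.inv()*Ro.from_matrix(np.c_[x,y,np.cross(x,y)])).as_rotvec()))
E
```

```text
[0.508  0.0621 0.2465] [[ 0.0586 -0.     -0.9983]
 [ 0.9983 -0.0001  0.0586]
 [-0.0001 -1.     -0.    ]] [ 0.602   0.1509 -0.8817  1.6826  0.119   1.3641  1.2135] 3.75
[ 0.0004  0.4925 -0.0083]
```

View pics/w1.png

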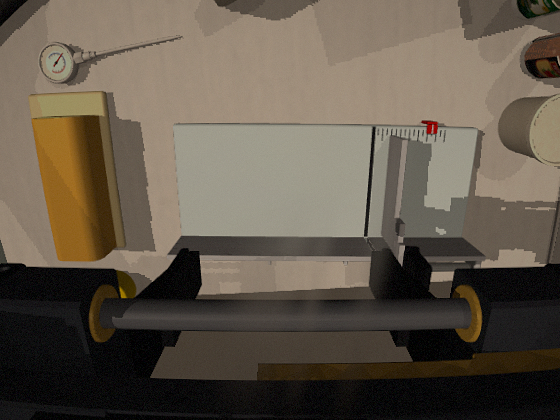

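The wrist view shows the whole guide. The bed's front edge runs (174,125)-(478,129), the slot (372,127)-(367,237) and the marker is at (430,127). The stop plate is near x≈400 and the cheese is at (75,185). I'll zoom to measure.

```bash
python3 - <<'E'
import cv2
im=cv2.imread("pics/w1.png")
cv2.imwrite("pics/w1a.png",cv2.resize(im[110:270,350:490],None,fx=5,fy=5,interpolation=cv2.INTER_CUBIC)[:600])
cv2.imwrite("pics/w1b.png",cv2.resize(im[85:275,20:200],None,fx=3.1,fy=3.1,interpolation=cv2.INTER_CUBIC))
E
```

```text
(no output)
```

View pics/w1a.png

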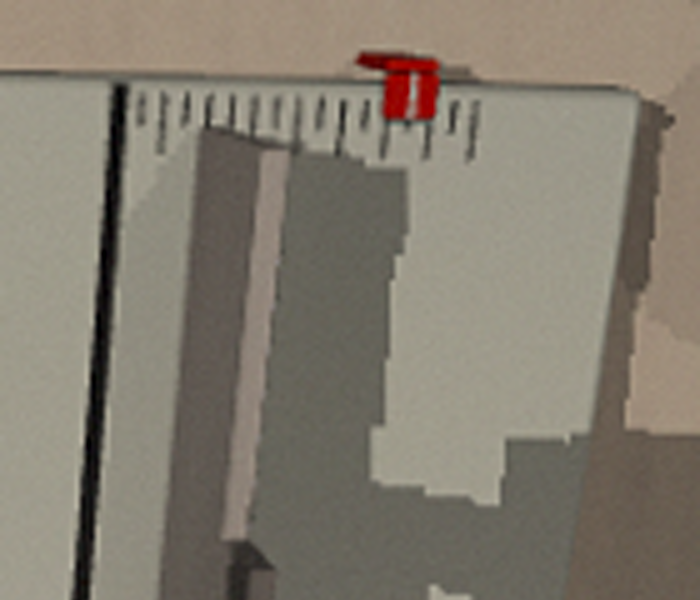

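View pics/w1b.png

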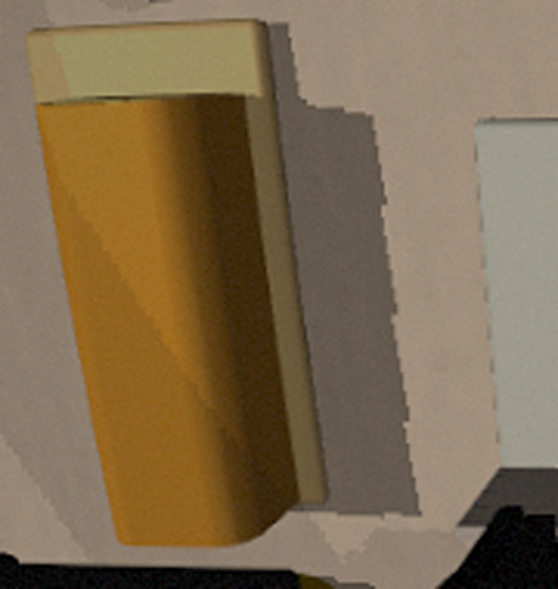

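Crop readings: slot front at (121,85), marker white line at (413,85), plate's front foot corner at (197,125), and plate top corner at (262,150). The bed's front-left corner is at (638,92). For the cheese, the top-right bottom edge runs (245,97)-(298,500) and the left silhouette (38,105)-(118,543).

```bash
cat >> h.py <<'E'
A=np.radians(-3.85)
O=np.array([0.540,0.1051])
XA=np.array([np.cos(A),np.sin(A)]);YA=np.array([-np.sin(A),np.cos(A)])
def tog(P): P=np.asarray(P)[...,:2]-O; return np.stack([P@XA,P@YA],-1)
def tow(g): g=np.asarray(g); return O+g[...,:1]*XA+g[...,1:2]*YA
E
cat > m1.py <<'E'
from h import *
np.set_printoptions(precision=4,suppress=True)
c=cam("wrist")
g=lambda x,y:(x/5+350-.4,y/5+110-.4)
k=lambda x,y:(x/3.1+20-.35,y/3.1+85-.35)
P=plane(c,[g(638,90),k(478,120),g(121,85),g(83,595)],0.02)
print("bed FL,FR,slotF,slotB",P,tog(P),sep="\n")
d=P[0]-P[1];print("yaw",np.degrees(np.arctan2(-d[0],d[1])),np.linalg.norm(d))
print("marker",tog(plane(c,[g(413,85)],.023)))
print("plate foot front, foot back z.023",tog(plane(c,[g(197,125),g(162,590)],.023)))
print("plate top face edge z.067",tog(plane(c,[g(262,150),g(222,535)],.067)))
print("board z.010",plane(c,[k(30,30),k(266,22),k(327,500)],.01))
print("cheese foot +y side z.010",plane(c,[k(262,180),k(298,500)],.01))
print("cheese near end top z.055",plane(c,[k(50,101),k(150,98),k(130,545),k(235,545)],.055))
print("cheese -y silh z.05",plane(c,[k(38,105),k(118,540)],.048))
E
python3 m1.py
```

```text
bed FL,FR,slotF,slotB
[[ 0.467   0.2787  0.02  ]
 [ 0.4423 -0.0551  0.02  ]
 [ 0.4603  0.1616  0.02  ]
 [ 0.5782  0.1534  0.02  ]]
[[-0.0845  0.1683]
 [-0.0867 -0.1664]
 [-0.0833  0.0511]
 [ 0.0349  0.0507]]
yaw -4.225695279483863 0.3346800423186149
marker [[-0.0846  0.1149]]
plate foot front, foot back z.023 [[-0.0752  0.0676]
 [ 0.0325  0.0687]]
plate top face edge z.067 [[-0.0748  0.0679]
 [ 0.004   0.0671]]
board z.010 [[ 0.3948 -0.2232  0.01  ]
 [ 0.4019 -0.1306  0.01  ]
 [ 0.5861 -0.1437  0.01  ]]
cheese foot +y side z.010 [[ 0.4575 -0.1431  0.01  ]
 [ 0.5854 -0.1559  0.01  ]]
cheese near end top z.055 [[ 0.4215 -0.1886  0.055 ]
 [ 0.4242 -0.1526  0.055 ]
 [ 0.5818 -0.2007  0.055 ]
 [ 0.5837 -0.159   0.055 ]]
cheese -y silh z.05 [[ 0.4223 -0.1985  0.048 ]
 [ 0.5826 -0.2104  0.048 ]]
```

Emit:
{"api": "arm_command", "payload": {
  "targets": [
    [[0.031,0,-0.0191,0,0,0],[0.031,0,-0.0191,0,0,0],[0.031,0,-0.0191,0,0,0],[0.0307,0,-0.0191,0,0,0],[0,0.02,0,0,0,0],[0,0.02,0,0,0,0],[0,0.02,0,0,0,0],[0,0.02,0,0,0,0],[0,0,0,0,0,0]]
  ],
  "hand": 0.6
}}

```text
time: 4.6
ee_pos: [0.5904, 0.1798, 0.1624]
eef_rot: [-0.516, -0.481, 0.485, 0.517]
ft_force: [1.0, -0.8, -0.0]
width: 0.0527
```

```bash
python3 - <<'E'
from h import *
np.set_printoptions(precision=4,suppress=True)
s=readout.read_state();print(s["ee_pos"],s["width"],s["joint_positions"])
c=cam("wrist");cv2.imwrite("pics/w2.png",c["pixels"])
print(proj(c,[[.5915,.1745,.131],[.5915,.1885,.131]]))
E
```

```text
[0.5904 0.1798 0.1624] 0.0526716915587915 [ 0.2738  0.4956 -0.8611  1.5206  0.3817  1.3077  0.8744]
[[277.242  246.2516]
 [300.7207 244.8127]]
```

View pics/w2.png

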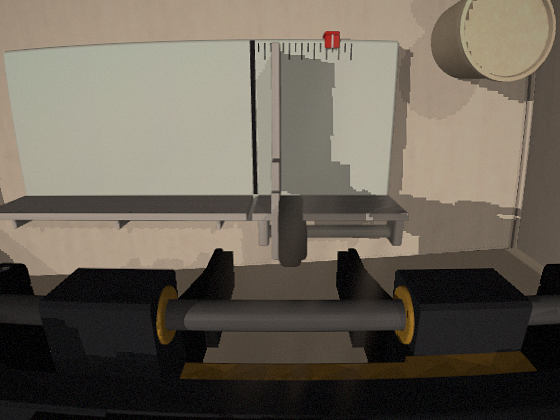

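The tab is at (277-306, 195-265), central between the fingers. I'll descend and pinch.

Emit:
{"api": "arm_command", "payload": {
  "targets": [
    [[0,0.016,0,0,0,0],[0,0.016,0,0,0,0],[0,0.016,0,0,0,0],[0,0.016,0,0,0,0],[0,0,0,0,0,0]]
  ]
}}

```text
time: 5.07
ee_pos: [0.5915, 0.1802, 0.1012]
eef_rot: [-0.516, -0.483, 0.484, 0.516]
ft_force: [-0.5, -0.9, 0.0]
width: 0.0524
```

Emit:
{"api": "arm_command", "payload": {
  "targets": [
    [[0,0,0,0,0,0],[0,0,0,0,0,0],[0,0,0,0,0,0],[0,0,0,0,0,0],[0,0,0,0,0,0],[0,0,0,0,0,0]]
  ],
  "hand": 0,
  "grip_force": 30
}}

```text
time: 5.57
ee_pos: [0.5923, 0.1809, 0.103]
eef_rot: [0.516, 0.484, -0.484, -0.515]
ft_force: [-0.7, -0.3, -1.2]
width: 0.02
```

```bash
python3 - <<'E'
from h import *
np.set_printoptions(precision=4,suppress=True)
s=readout.read_state();print(s["ee_pos"],s["width"],s["ft_force"],Ro.from_quat(s["eef_rot"]).as_matrix())
c=cam("wrist");cv2.imwrite("pics/w3.png",c["pixels"])
E
```

```text
[0.5923 0.1809 0.103 ] 0.019972220127904266 [-0.7011 -0.2742 -1.2004] [[ 0.0636  0.0006 -0.998 ]
 [ 0.998  -0.      0.0636]
 [ 0.     -1.     -0.0006]]
```

View pics/w3.png

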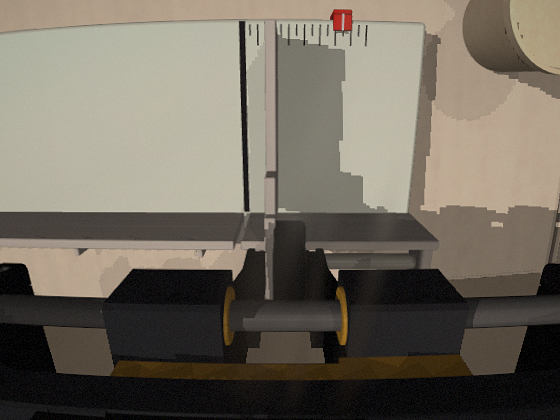

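Emit:
{"api": "arm_command", "payload": {
  "targets": [
    [[0,0,0,0,0,0],[0,0,0,0,0,0],[0,0,0,0,0,0]]
  ]
}}

```text
time: 5.87
ee_pos: [0.5923, 0.182, 0.1029]
eef_rot: [-0.515, -0.485, 0.483, 0.516]
ft_force: [1.8, 4.6, -0.0]
width: 0.0141
```

```bash
cat > m2.py <<'E'
from h import *
import sys
np.set_printoptions(precision=4,suppress=True)
s=readout.read_state();print(s["ee_pos"],s["width"],s["ft_force"],s["time"])
c=cam("wrist");im=c["pixels"];cv2.imwrite("pics/%s.png"%sys.argv[1],im)
cv2.imwrite("pics/%sz.png"%sys.argv[1],cv2.resize(im[0:110,220:380],None,fx=5,fy=5,interpolation=cv2.INTER_CUBIC))
E
python3 m2.py w4
```

```text
[0.5923 0.182  0.1029] 0.014112412862302144 [ 1.7995  4.5853 -0.024 ] 5.8667
```

View pics/w4z.png

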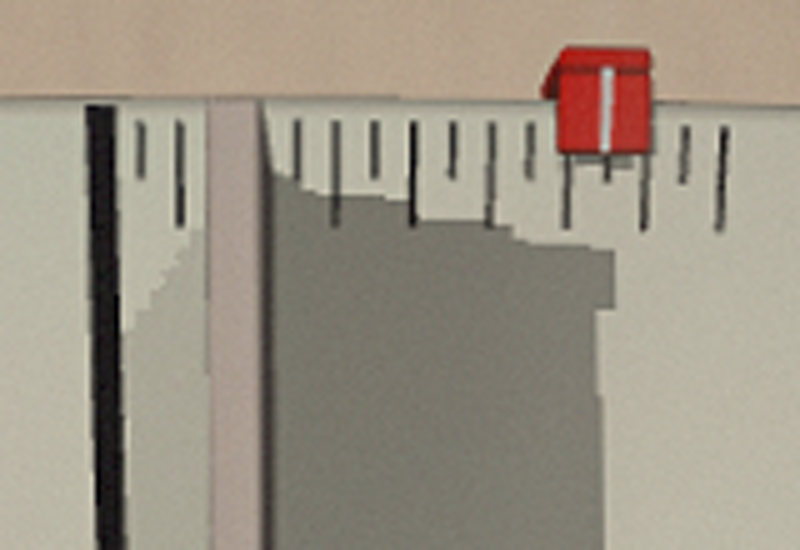

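The fingers hold the tab. Ticks are 5 mm apart (39 px in the crop), and the marker line sits exactly at the 65 mm tick. The plate's top left edge is at crop x=207.

```bash
cat > m3.py <<'E'
from h import *
import sys
# args: plate top-left edge px, slot center px, marker px (crop coords at row y), crop offset (x0,y0), scale
np.set_printoptions(precision=4,suppress=True)
c=cam("wrist")
a=[float(v) for v in sys.argv[1:]]
x0,y0,sc=a[0:3]
g=lambda x,y:((x+.5)/sc+x0-.5,(y+.5)/sc+y0-.5)
slot=tog(plane(c,[g(a[3],a[4])],.02))[0];mk=tog(plane(c,[g(a[5],a[6])],.023))[0];pl=tog(plane(c,[g(a[7],a[8])],.067))[0]
print("slot",slot,"mk",mk,"plate",pl,"mk-slot",mk[1]-slot[1],"plate-slot",pl[1]-slot[1],"mk-plate",mk[1]-pl[1])
E
python3 m3.py 220 0 5 101 110 606 110 207 110
```

```text
slot [-0.0838  0.0504] mk [-0.0836  0.1145] plate [-0.0745  0.0668] mk-slot 0.0641336584937243 plate-slot 0.01641336084708927 mk-plate 0.04772029764663502
```

Emit:
{"api": "arm_command", "payload": {
  "targets": [
    [[0.005,0,0,0,0,0],[0.006,0,0,0,0,0],[0.006,0,0,0,0,0],[0.006,0,0,0,0,0],[0.006,0,0,0,0,0],[0.006,0,0,0,0,0],[0.006,0,0,0,0,0],[0.005,0,0,0,0,0],[0,0,0,0,0,0],[0,0,0,0,0,0]]
  ]
}}

```text
time: 6.8
ee_pos: [0.5953, 0.2253, 0.1029]
eef_rot: [0.517, 0.483, -0.484, -0.515]
ft_force: [-2.3, -4.6, 6.1]
width: 0.0137
```

```bash
python3 m2.py w5
```

```text
[0.5953 0.2253 0.1029] 0.013651713045506067 [-2.334  -4.5776  6.0934] 6.8
```

View pics/w5z.png

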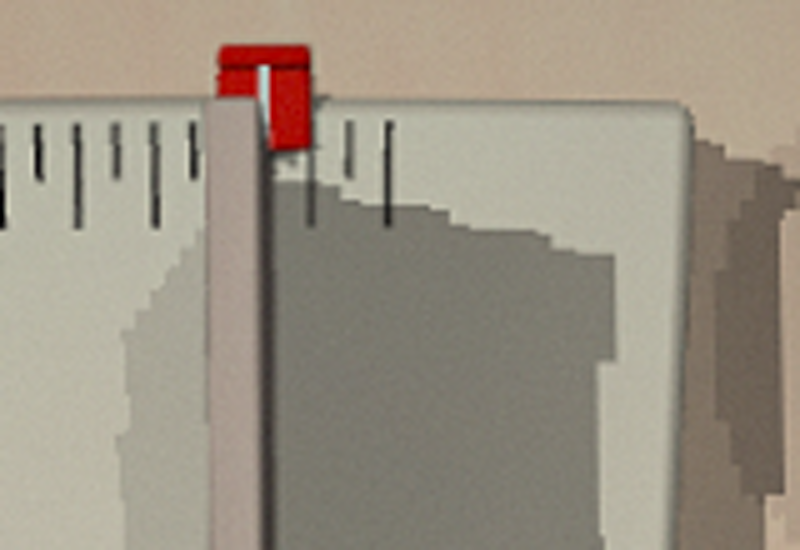

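```bash
python3 m3.py 220 0 5 78 110 264 110 207 110; python3 - <<'E'
from h import *
c=cam("wrist"); g=lambda x,y:((x+.5)/5+220-.5,(y+.5)/5-.5)
for z,x in ((.067,258),(.023,272),(.067,207)):print(z,x,tog(plane(c,[g(x,180)],z)))
print(tog(plane(c,[g(264,110)],.023)))
E
```

```text
slot [-0.084   0.0907] mk [-0.0832  0.1146] plate [-0.0746  0.1102] mk-slot 0.023914280048460176 plate-slot 0.01956663884994929 mk-plate 0.004347641198510888
0.067 258 [[-0.06768181  0.1154751 ]]
0.023 272 [[-0.07482357  0.11557444]]
0.067 207 [[-0.06769561  0.11016895]]
[[-0.08322511  0.11459578]]
```

Emit:
{"api": "arm_command", "payload": {
  "targets": [
    [[0.0025,0,0,0,0,0],[0.0022,0,0,0,0,0],[0,0,0,0,0,0],[0,0,0,0,0,0]]
  ]
}}

```text
time: 7.28
ee_pos: [0.5956, 0.2291, 0.1029]
eef_rot: [0.517, 0.482, -0.485, -0.515]
ft_force: [-4.9, -7.2, 7.4]
width: 0.014
```

```bash
python3 m2.py w6
```

```text
[0.5956 0.2291 0.1029] 0.013970636615098717 [-4.8727 -7.2024  7.3709] 7.2833
```

View pics/w6z.png

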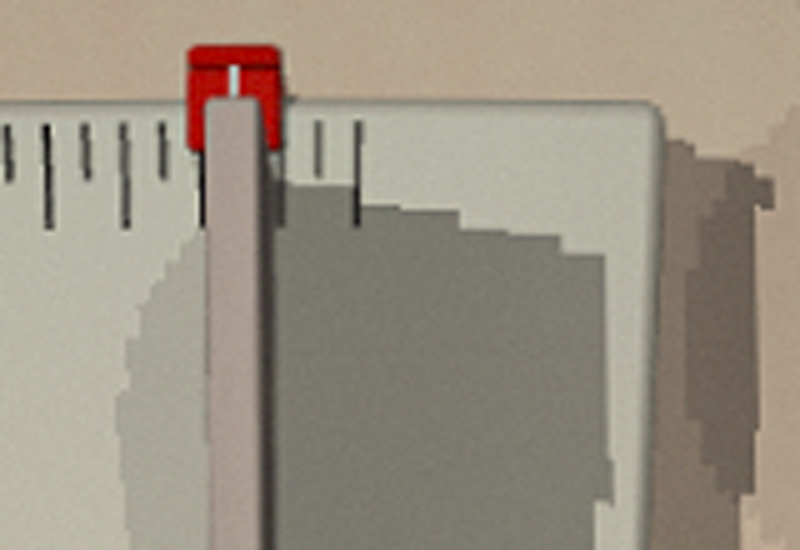

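```bash
python3 m3.py 220 0 5 48 110 233 90 207 110; python3 - <<'E'
from h import *
c=cam("wrist"); g=lambda x,y:((x+.5)/5+220-.5,(y+.5)/5-.5)
for z,x in ((.067,258),(.023,274),(.067,207)):print(z,x,tog(plane(c,[g(x,180)],z)))
print(tog(plane(c,[g(233,80)],.023)))
E
```

```text
slot [-0.0841  0.0907] mk [-0.0857  0.1146] plate [-0.0746  0.1142] mk-slot 0.023885564629918546 plate-slot 0.023477142826872174 mk-plate 0.00040842180304637155
0.067 258 [[-0.06769086  0.11936919]]
0.023 274 [[-0.07484715  0.11967268]]
0.067 207 [[-0.06770873  0.11406272]]
[[-0.08683869  0.11456123]]
```

Emit:
{"api": "arm_command", "payload": {
  "targets": [
    [[0.0008,0,0,0,0,0],[0,0,0,0,0,0],[0,0,0,0,0,0],[0,0,0,0,0,0]]
  ]
}}

```text
time: 7.77
ee_pos: [0.5956, 0.2296, 0.1028]
eef_rot: [0.517, 0.482, -0.485, -0.515]
ft_force: [-4.5, -7.4, 8.3]
width: 0.0135
```

Emit:
{"api": "arm_command", "payload": {
  "targets": [
    [[0,0,0,0,0,0],[0,0,0,0,0,0],[0,0,0,0,0,0],[0,0,0,0,0,0]]
  ],
  "hand": 0.5
}}

```text
time: 8.1
ee_pos: [0.5953, 0.2324, 0.1024]
eef_rot: [-0.516, -0.484, 0.484, 0.516]
ft_force: [-0.5, -0.6, 0.3]
width: 0.0333
```

Emit:
{"api": "arm_command", "payload": {
  "targets": [
    [[0,-0.02,0,0,0,0],[0,-0.03,0,0,0,0],[0,-0.03,0,0,0,0],[0,-0.03,0,0,0,0],[-0.01,-0.03,0.02,0,0,0],[-0.01,0,0.02,0,0,0],[0,0,0,0,0,0]]
  ],
  "hand": 1
}}

```text
time: 8.68
ee_pos: [0.5523, 0.2152, 0.2447]
eef_rot: [0.516, 0.485, -0.484, -0.515]
ft_force: [0.5, -0.5, -0.5]
width: 0.0791
```

```bash
python3 m2.py w7
```

```text
[0.5523 0.2152 0.2447] 0.07908759525375796 [ 0.5449 -0.479  -0.4838] 8.6833
```

View pics/w7.png

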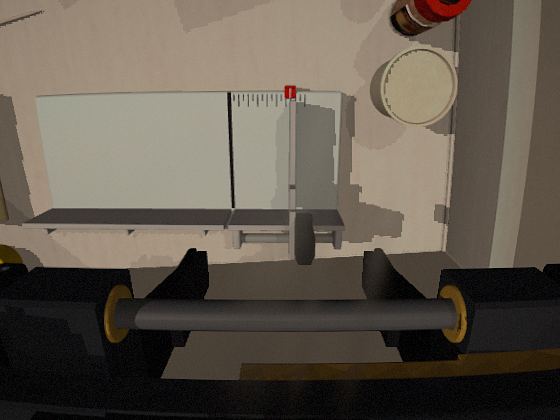

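```bash
python3 - <<'E'
import cv2
im=cv2.imread("pics/w7.png")
cv2.imwrite("pics/w7z.png",cv2.resize(im[75:135,220:320],None,fx=8,fy=8,interpolation=cv2.INTER_CUBIC))
E
```

```text
(no output)
```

View pics/w7z.png

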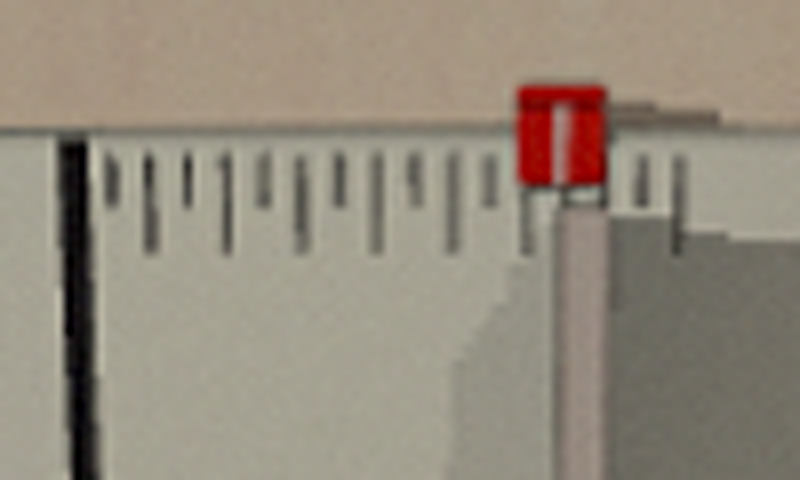

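```bash
python3 m3.py 220 75 8 72 150 562 130 556 220;python3 - <<'E'
from h import *
c=cam("wrist"); g=lambda x,y:((x+.5)/8+220-.5,(y+.5)/8+75-.5)
for z,x,y in ((.067,606,250),(.067,556,230),(.067,555,450),(.023,562,150),(.023,562,110)):print(z,x,tog(plane(c,[g(x,y)],z)))
print(proj(c,[list(tow([-.07,.1145]))+[.067],list(tow([-.07,.1145]))+[.023]]))
E
```

```text
slot [-0.0818  0.0501] mk [-0.0843  0.1143] plate [-0.0734  0.1131] mk-slot 0.06426351501524591 plate-slot 0.0630645196808864 mk-plate 0.0011989953343595067
0.067 606 [[-0.06945365  0.11880155]]
0.067 556 [[-0.07168034  0.11299815]]
0.067 555 [[-0.04649989  0.11304512]]
0.023 562 [[-0.08122824  0.11421293]]
0.023 562 [[-0.08624189  0.11417845]]
[[290.67302264 105.18444213]
 [290.01246307 104.40815757]]
```

Near-nadir, the plate face measures about 1.2 mm short of the marker line, which is within tolerance; pushing the cheese to the stop can only reduce that. Moving on to the cheese.

Emit:
{"api": "arm_command", "payload": {
  "targets": [
    [[-0.033,0,0.002,0,0,0],[-0.033,0,0.002,0,0,0],[-0.033,0,0.002,0,0,0],[-0.033,0,0.002,0,0,0],[-0.033,0,0.002,0,0,0],[-0.033,0,0.002,0,0,0],[-0.033,0,0.002,0,0,0],[-0.033,0,0.002,0,0,0],[-0.033,0,0.002,0,0,0],[-0.033,0,0.002,0,0,0],[-0.033,0,0.002,0,0,0],[-0.033,0,0.002,0,0,0]]
  ]
}}

```text
time: 9.83
ee_pos: [0.5051, -0.1806, 0.2419]
eef_rot: [-0.515, -0.484, 0.484, 0.516]
ft_force: [0.2, -0.1, 0.2]
width: 0.0872
```

Emit:
{"api": "arm_command", "payload": {
  "targets": [
    [[0,0.025,0,0,0,0],[0,0.025,0,0,0,0],[0,0.025,0,0,0,0],[0,0.02,0,0,0,0],[0,0,0,0,0,0]]
  ]
}}

```text
time: 10.25
ee_pos: [0.5032, -0.1783, 0.143]
eef_rot: [-0.513, -0.483, 0.485, 0.518]
ft_force: [-1.2, -0.1, -0.5]
width: 0.087
```

```bash
python3 m2.py w8; python3 -c "
from h import *
s=readout.read_state();print(Ro.from_quat(s['eef_rot']).as_matrix(),s['joint_positions'])"
```

```text
[ 0.5032 -0.1783  0.143 ] 0.0869745441098233 [-1.2459 -0.059  -0.5342] 10.25
[[ 0.06293476 -0.00386444 -0.99801016]
 [ 0.99801504  0.00252581  0.06292529]
 [ 0.00227761 -0.99998934  0.00401574]] [ 0.89019174  0.27585766 -0.72722956  1.76376565  0.19513086  1.18054947
  1.61405308]
```

View pics/w8.png

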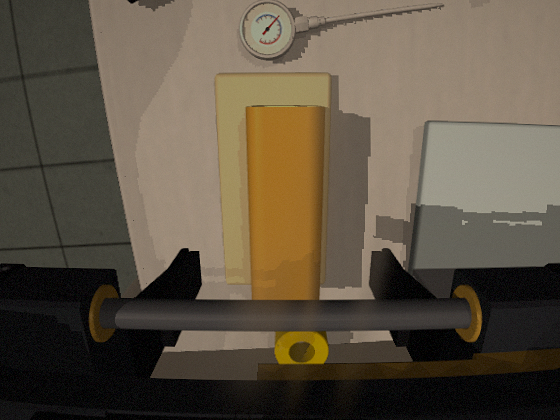

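The cheese is centred between the fingers (x≈246-325, middle 285) and aligned with them. Descending.

Emit:
{"api": "arm_command", "payload": {
  "targets": [
    [[0,0.02,0,0,0,0],[0,0.02,0,0,0,0],[0,0.02,0,0,0,0],[0,0.02,0,0,0,0],[0,0.02,0,0,0,0],[0,0.01,0,0,0,0],[0,0.008,0,0,0,0],[0,0,0,0,0,0],[0,0,0,0,0,0]]
  ]
}}

```text
time: 11.05
ee_pos: [0.5059, -0.179, 0.0304]
eef_rot: [0.516, 0.484, -0.484, -0.515]
ft_force: [-1.3, -0.8, 0.3]
width: 0.0867
```

Emit:
{"api": "arm_command", "payload": {
  "targets": [
    [[0,0.006,0,0,0,0],[0,0.005,0,0,0,0],[0,0,0,0,0,0]]
  ]
}}

```text
time: 11.3
ee_pos: [0.5049, -0.179, 0.018]
eef_rot: [-0.516, -0.484, 0.484, 0.516]
ft_force: [-0.9, -0.8, -0.3]
width: 0.0873
```

Emit:
{"api": "arm_command", "payload": {
  "targets": [
    [[0,0,0,0,0,0],[0,0,0,0,0,0],[0,0,0,0,0,0],[0,0,0,0,0,0],[0,0,0,0,0,0],[0,0,0,0,0,0],[0,0,0,0,0,0]]
  ],
  "hand": 0,
  "grip_force": 35
}}

```text
time: 11.88
ee_pos: [0.5052, -0.1788, 0.0187]
eef_rot: [0.516, 0.484, -0.484, -0.516]
ft_force: [-1.7, 0.9, 1.6]
width: 0.058
```

Emit:
{"api": "arm_command", "payload": {
  "targets": [
    [[0,-0.01,0,0,0,0],[0,-0.02,0,0,0,0],[0,-0.025,0,0,0,0],[0,-0.025,0,0,0,0],[0,-0.025,0,0,0,0],[0,-0.025,0,0,0,0],[0,-0.025,0,0,0,0],[0,0,0,0,0,0]]
  ]
}}

```text
time: 12.55
ee_pos: [0.5072, -0.1792, 0.1787]
eef_rot: [0.518, 0.485, -0.483, -0.513]
ft_force: [1.4, 0.5, -3.7]
width: 0.0578
```

```bash
python3 m2.py w9; python3 - <<'E'
from h import *
s=readout.read_state();R=Ro.from_quat(s['eef_rot'])
a=np.radians(-4.0);x=np.array([np.cos(a),np.sin(a),0]);y=np.array([0,0,-1.])
print(np.degrees((R.inv()*Ro.from_matrix(np.c_[x,y,np.cross(x,y)])).as_rotvec()))
print(tow([-.015,.034]))
E
```

```text
[ 0.5072 -0.1792  0.1787] 0.05781361597268194 [ 1.408   0.4721 -3.6646] 12.55
[2.54432157e-01 9.03691534e+01 8.70221264e-02]
[0.52731677 0.14003044]
```

View pics/w9.png

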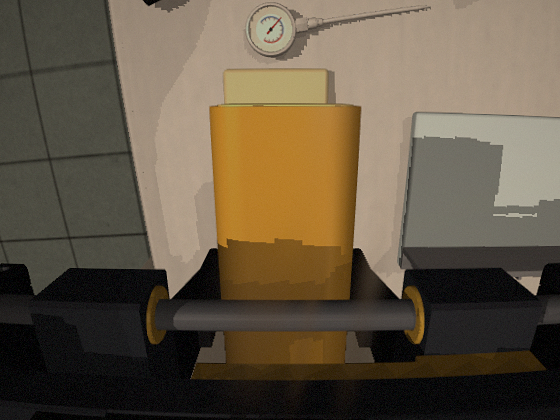

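The cheese is held level. Its robot-side top end edge is at row 105, so I'll work out its length offset in the hand.

```bash
python3 - <<'E'
from h import *
np.set_printoptions(precision=4,suppress=True)
s=readout.read_state();R=Ro.from_quat(s['eef_rot']);c=cam("wrist")
P=plane(c,[(285,104),(285,106)],s["ee_pos"][2]+.036)
print((P-s["ee_pos"])@R.as_matrix())
E
```

```text
[[-0.0006 -0.0363  0.0809]
 [-0.0006 -0.0363  0.0803]]
```

Emit:
{"api": "arm_command", "payload": {
  "targets": [
    [[0.02,0,0,0,0,0],[0.032,0,0,0,0,0],[0.033,0,0,0,0,0],[0.033,0,0,0,0,0],[0.033,0,0,0,0,0],[0.033,0,0,0,0,0],[0.033,0,0,0,0,0],[0.033,0,0,0,0,0],[0.032,0,0,0,0,0],[0.02,0,0,0,0,0],[0.01,0,0,0,3.5,0],[0,0,0,0,7,0]]
  ]
}}

```text
time: 13.65
ee_pos: [0.5233, 0.1357, 0.1718]
eef_rot: [-0.556, -0.435, 0.436, 0.558]
ft_force: [-0.2, -0.5, -3.7]
width: 0.058
```

Emit:
{"api": "arm_command", "payload": {
  "targets": [
    [[0,0,0,0,7,0],[0,0,0,0,7,0],[0,0,0,0,7,0],[0,0,0,0,7,0],[0,0,0,0,7,0],[0,0,0,0,7,0],[0,0,0,0,7,0],[0,0,0,0,7,0],[0,0,0,0,7,0],[0,0,0,0,7,0],[0,0,0,0,7,0],[0,0,0,0,2.9,0]]
  ]
}}

```text
time: 14.65
ee_pos: [0.5238, 0.1321, 0.1716]
eef_rot: [0.707, -0.029, 0.026, -0.706]
ft_force: [0.0, 0.4, -3.6]
width: 0.0575
```

Emit:
{"api": "arm_command", "payload": {
  "targets": [
    [[0,0,0,0,0,0],[0,0,0,0,0,0]]
  ]
}}

```text
time: 14.82
ee_pos: [0.5241, 0.1322, 0.1722]
eef_rot: [0.707, -0.025, 0.023, -0.706]
ft_force: [0.4, 0.0, -5.2]
width: 0.0574
```

```bash
cat > m4.py <<'E'
from h import *
import sys
np.set_printoptions(precision=4,suppress=True)
s=readout.read_state();R=Ro.from_quat(s['eef_rot']);print("ee",s["ee_pos"],"g",tog(s["ee_pos"]),"F",s["ft_force"],"w",s["width"],"t",s["time"])
a=np.radians(-4.0);x=np.array([np.cos(a),np.sin(a),0]);y=np.array([0,0,-1.])
print("to align",np.degrees((R.inv()*Ro.from_matrix(np.c_[x,y,np.cross(x,y)])).as_rotvec()))
c=cam("wrist");cv2.imwrite("pics/%s.png"%sys.argv[1],c["pixels"])
E
python3 m4.py w10
```

```text
ee [0.5241 0.1322 0.1722] g [-0.0177  0.026 ] F [ 0.3618  0.0005 -5.235 ] w 0.05735369740647512 t 14.8167
to align [ 0.0392  0.0959 -0.1313]
```

View pics/w10.png

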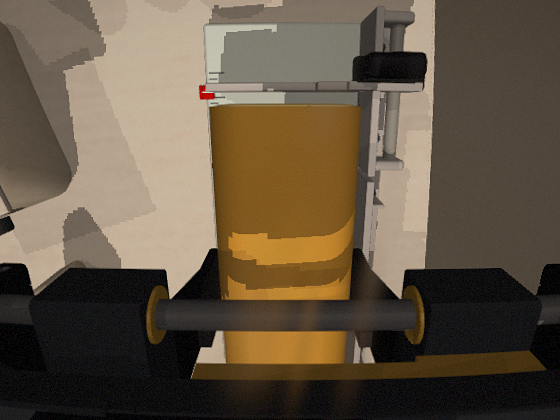

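Emit:
{"api": "arm_command", "payload": {
  "targets": [
    [[0,0.02,0,0,0,0],[0,0.02,0,0,0,0],[0,0.02,0,0,0,0],[0,0.02,0,0,0,0],[0,0.015,0,0,0,0],[0,0.01,0,0,0,0],[0,0.006,0,0,0,0],[0,0,0,0,0,0],[0,0,0,0,0,0]]
  ]
}}

```text
time: 15.62
ee_pos: [0.5252, 0.1326, 0.0629]
eef_rot: [-0.707, 0.025, -0.025, 0.707]
ft_force: [0.5, 0.3, -3.4]
width: 0.0577
```

```bash
python3 m4.py w11
```

```text
ee [0.5252 0.1326 0.0629] g [-0.0166  0.0265] F [ 0.5333  0.2731 -3.4472] w 0.057708230843930515 t 15.6167
to align [-0.015  -0.0071  0.0192]
```

View pics/w11.png

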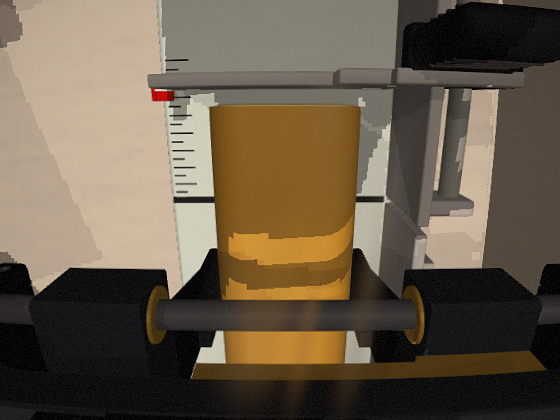

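Emit:
{"api": "arm_command", "payload": {
  "targets": [
    [[0,0.012,0,0,0,0],[0,0.01,0,0,0,0],[0,0.008,0,0,0,0],[0,0,0,0,0,0],[0,0,0,0,0,0]]
  ]
}}

```text
time: 16.08
ee_pos: [0.5244, 0.1324, 0.0318]
eef_rot: [0.707, -0.025, 0.024, -0.707]
ft_force: [0.5, 0.5, -2.7]
width: 0.0577
```

```bash
python3 m4.py w12; python3 - <<'E'
import cv2
im=cv2.imread("pics/w12.png");cv2.imwrite("pics/w12z.png",cv2.resize(im[50:200,140:340],None,fx=4,fy=4,interpolation=cv2.INTER_CUBIC))
E
```

```text
ee [0.5244 0.1324 0.0318] g [-0.0174  0.0262] F [ 0.456   0.5302 -2.7458] w 0.057733621820403515 t 16.0833
to align [ 0.0153 -0.022  -0.0843]
```

View pics/w12z.png

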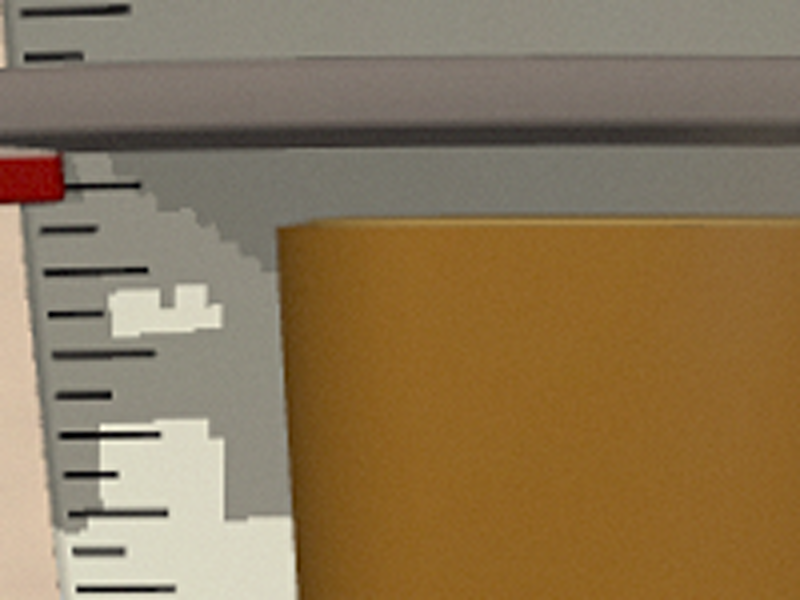

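The cheese's end edge is at crop row ≈217 and the stop's face edge at row ≈128, at nearly the same height.

```bash
python3 - <<'E'
from h import *
np.set_printoptions(precision=4,suppress=True)
c=cam("wrist"); g=lambda x,y:((x+.5)/4+140-.5,(y+.5)/4+50-.5)
print("plate face edge, cheese edge",tog(plane(c,[g(350,128),g(600,128),g(350,217),g(600,217)],.0675)))
print("plate back top",tog(plane(c,[g(350,58)],.067)), "slot-ish tick", tog(plane(c,[g(100,186)],.02)))
E
```

```text
plate face edge, cheese edge [[-0.0365  0.1143]
 [-0.015   0.1142]
 [-0.0368  0.1069]
 [-0.015   0.1067]]
plate back top [[-0.0363  0.1201]] slot-ish tick [[-0.0744  0.1105]]
```

Emit:
{"api": "arm_command", "payload": {
  "targets": [
    [[0,0,0.003,0,0,0],[0,0,0.0025,0,0,0],[0,0,0,0,0,0],[0,0,0,0,0,0]]
  ]
}}

```text
time: 16.52
ee_pos: [0.5254, 0.1383, 0.0327]
eef_rot: [-0.707, 0.025, -0.025, 0.707]
ft_force: [-0.4, -0.4, -3.7]
width: 0.0576
```

```bash
python3 m4.py w13; python3 - <<'E'
import cv2
im=cv2.imread("pics/w13.png");cv2.imwrite("pics/w13z.png",cv2.resize(im[60:135,140:240],None,fx=8,fy=8,interpolation=cv2.INTER_CUBIC))
E
```

```text
ee [0.5254 0.1383 0.0327] g [-0.0168  0.0322] F [-0.4244 -0.3802 -3.7036] w 0.057645046898723344 t 16.5167
to align [-0.006  -0.0057  0.0237]
```

View pics/w13z.png

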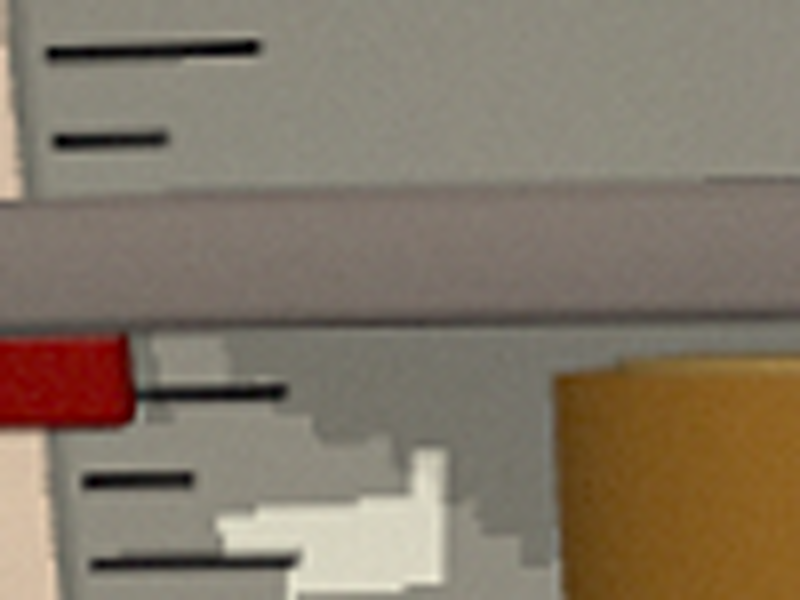

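The gap to the stop is about 1.6 mm (22 px/mm). I'll lower it onto the bed.

Emit:
{"api": "arm_command", "payload": {
  "targets": [
    [[0,0.002,0,0,0,0],[0,0.002,0,0,0,0],[0,0.001,0,0,0,0],[0,0,0,0,0,0],[0,0,0,0,0,0]]
  ]
}}

```text
time: 16.98
ee_pos: [0.5258, 0.138, 0.0286]
eef_rot: [0.707, -0.025, 0.025, -0.707]
ft_force: [-4.6, -1.2, 9.7]
width: 0.0582
```

Emit:
{"api": "arm_command", "payload": {
  "targets": [
    [[0,-0.001,0,0,0,0],[0,0,0.0008,0,0,0],[0,0,0.0006,0,0,0],[0,0,0,0,0,0],[0,0,0,0,0,0]]
  ]
}}

```text
time: 17.4
ee_pos: [0.5257, 0.1393, 0.0286]
eef_rot: [0.707, -0.025, 0.025, -0.707]
ft_force: [1.2, -0.9, 1.8]
width: 0.0578
```

```bash
python3 m4.py w14; python3 - <<'E'
import cv2
im=cv2.imread("pics/w14.png");cv2.imwrite("pics/w14z.png",cv2.resize(im[60:135,140:240],None,fx=8,fy=8,interpolation=cv2.INTER_CUBIC))
E
```

```text
ee [0.5257 0.1393 0.0286] g [-0.0166  0.0332] F [ 1.2126 -0.8704  1.8304] w 0.05784923569256493 t 17.4
to align [ 0.002  -0.0387  0.0276]
```

View pics/w14z.png

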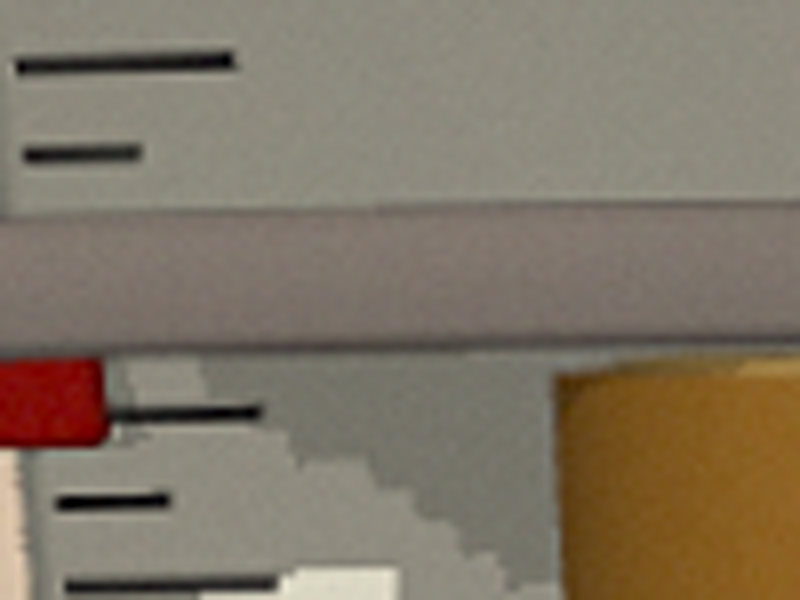

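Emit:
{"api": "arm_command", "payload": {
  "targets": [
    [[0,0,0.0005,0,0,0],[0,0,0.0005,0,0,0],[0,0,0,0,0,0],[0,0,0,0,0,0]]
  ]
}}

```text
time: 17.78
ee_pos: [0.5256, 0.1404, 0.0286]
eef_rot: [0.707, -0.025, 0.025, -0.707]
ft_force: [0.3, -2.5, 2.4]
width: 0.0579
```

```bash
python3 m4.py w15; python3 - <<'E'
import cv2
im=cv2.imread("pics/w15.png");cv2.imwrite("pics/w15z.png",cv2.resize(im[60:135,140:240],None,fx=8,fy=8,interpolation=cv2.INTER_CUBIC))
E
```

```text
ee [0.5256 0.1404 0.0286] g [-0.0167  0.0342] F [ 0.311  -2.4591  2.3846] w 0.05788888270148556 t 17.7833
to align [ 0.0008 -0.0348  0.0184]
```

View pics/w15z.png

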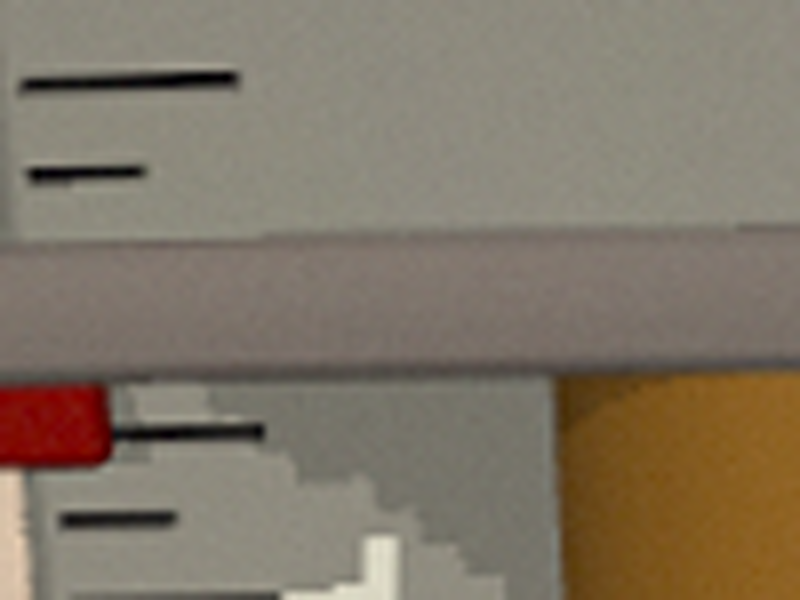

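The cheese end touches the stop, with about 2 N of reaction. Releasing, then lifting.

Emit:
{"api": "arm_command", "payload": {
  "targets": [
    [[0,0,0,0,0,0],[0,0,0,0,0,0],[0,0,0,0,0,0]]
  ],
  "hand": 0.8
}}

```text
time: 18.08
ee_pos: [0.5253, 0.1406, 0.0284]
eef_rot: [-0.707, 0.025, -0.025, 0.707]
ft_force: [0.1, 0.7, 0.6]
width: 0.0671
```

Emit:
{"api": "arm_command", "payload": {
  "targets": [
    [[0,-0.01,0,0,0,0],[0,-0.025,0,0,0,0],[0,-0.025,0,0,0,0],[0,-0.03,0,0,0,0],[0,-0.03,0,0,0,0],[0,-0.03,0,0,0,0],[0,0,0,0,0,0]]
  ]
}}

```text
time: 18.67
ee_pos: [0.5279, 0.1418, 0.1852]
eef_rot: [-0.706, 0.022, -0.028, 0.707]
ft_force: [1.4, 0.2, -0.8]
width: 0.0696
```

```bash
python3 m4.py w16; python3 -c "
from h import *
print(readout.read_state()['joint_positions'])"
```

```text
ee [0.5279 0.1418 0.1852] g [-0.0145  0.0358] F [ 1.3735  0.1714 -0.7545] w 0.06956784197045493 t 18.6667
to align [-0.1335 -0.0034  0.4837]
[ 0.25342095  0.2484264  -0.6874747   1.70344224  0.167173    1.24291659
 -0.54237272]
```

View pics/w16.png

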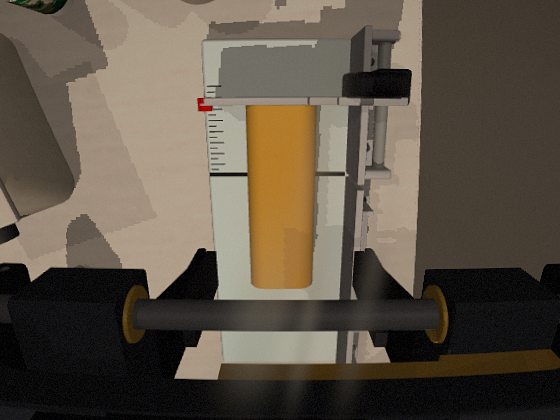

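The cheese lies straight with its end at the stop. Next I'll turn the hand a quarter so the jaws lie along the fence, then tilt it 45° for the diagonal push.

Emit:
{"api": "arm_command", "payload": {
  "targets": [
    [[0,0,0,0,7,0],[0,0,0,0,7,0],[0,0,0,0,7,0],[0,0,0,0,7,0],[0,0,0,0,7,0],[0,0,0,0,7,0],[0,0,0,0,7,0],[0,0,0,0,7,0],[0,0,0,0,7,0],[0,0,0,0,7,0],[0,0,0,0,7,0],[0,0,0,0,7,0]]
  ],
  "hand": 0.23
}}

```text
time: 19.72
ee_pos: [0.5249, 0.1404, 0.1779]
eef_rot: [0.507, -0.493, 0.493, -0.507]
ft_force: [-0.3, 0.8, 0.2]
width: 0.0203
```

Emit:
{"api": "arm_command", "payload": {
  "targets": [
    [[0,0,0,0,6,0],[0,0,0,7,0,0],[0,0,0,7,0,0],[0,0,0,7,0,0],[0,0,0,7,0,0],[0,0,0,7,0,0],[0,0,0,7,0,0],[0,0,0,3,0,0],[0,0,0,0,0,0],[0,0,0,0,0,0]]
  ]
}}

```text
time: 20.55
ee_pos: [0.5261, 0.1393, 0.1814]
eef_rot: [0.281, -0.306, 0.667, -0.619]
ft_force: [0.1, -0.2, 1.2]
width: 0.0201
```

```bash
cat > m5.py <<'E'
from h import *
import sys
np.set_printoptions(precision=4,suppress=True)
s=readout.read_state();R=Ro.from_quat(s['eef_rot']);M=R.as_matrix();print("ee",s["ee_pos"],"g",tog(s["ee_pos"]),"F",s["ft_force"],"w",s["width"],"t",s["time"]);print(s["joint_positions"])
a=np.radians(-4.0);xa=np.array([np.cos(a),np.sin(a),0]);ya=np.array([-np.sin(a),np.cos(a),0]);za=np.array([0,0,1.])
y=(xa-za)/2**.5;x=-ya
print("to align45",np.degrees((R.inv()*Ro.from_matrix(np.c_[x,y,np.cross(x,y)])).as_rotvec()))
if len(sys.argv)>4:
    tg=[float(v) for v in sys.argv[2:5]]; w=np.r_[tow(tg[:2]),tg[2]]
    print("shift tool",(w-s["ee_pos"])@M)
c=cam("wrist");cv2.imwrite("pics/%s.png"%sys.argv[1],c["pixels"])
E
python3 m5.py w17 -0.056 0.010 0.110
```

```text
ee [0.5261 0.1393 0.1814] g [-0.0162  0.0332] F [ 0.0992 -0.2393  1.1853] w 0.020070139960863462 t 20.55
[ 0.3198 -0.2242 -0.8377  2.2718  0.5181  0.4761 -2.6028]
to align45 [ 4.0473 -0.447   0.0265]
shift tool [ 0.0239  0.0279 -0.0767]
```

View pics/w17.png

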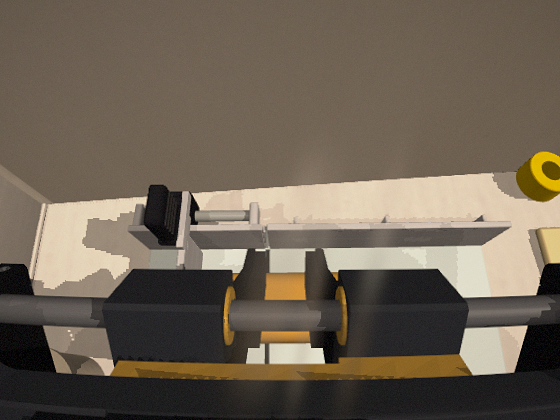

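Joint 7 has reached its range end (-2.60) in this orientation. I'll untilt and turn the hand a half turn the other way, which is the same grasp geometry with plenty of j7 range.

Emit:
{"api": "arm_command", "payload": {
  "targets": [
    [[0,0,0,-7,0,0],[0,0,0,-7,0,0],[0,0,0,-7,0,0],[0,0,0,-7,0,0],[0,0,0,-7,0,0],[0,0,0,-6,0,0],[0,0,0,0,-7,0],[0,0,0,0,-7,0],[0,0,0,0,-7,0],[0,0,0,0,-7,0],[0,0,0,0,-7,0],[0,0,0,0,-7,0]]
  ]
}}

```text
time: 21.6
ee_pos: [0.527, 0.1403, 0.1813]
eef_rot: [-0.633, 0.309, -0.311, 0.638]
ft_force: [0.3, 0.0, -0.7]
width: 0.0201
```

```bash
python3 -c "
from h import *
print(readout.read_state()['joint_positions'])"
```

```text
[ 0.27663523  0.25200966 -0.71010144  1.70573825  0.17054517  1.23980259
 -1.37980821]
```

Emit:
{"api": "arm_command", "payload": {
  "targets": [
    [[0,0,0,0,-7,0],[0,0,0,0,-7,0],[0,0,0,0,-7,0],[0,0,0,0,-7,0],[0,0,0,0,-7,0],[0,0,0,0,-7,0],[0,0,0,0,-7,0],[0,0,0,0,-7,0],[0,0,0,0,-7,0],[0,0,0,0,-7,0],[0,0,0,0,-7,0],[0,0,0,0,-7,0]]
  ]
}}

```text
time: 22.6
ee_pos: [0.527, 0.1402, 0.1813]
eef_rot: [-0.679, -0.197, 0.192, 0.681]
ft_force: [0.9, -0.1, 0.1]
width: 0.0203
```

Emit:
{"api": "arm_command", "payload": {
  "targets": [
    [[0,0,0,0,-7,0],[0,0,0,0,-7,0],[0,0,0,0,-7,0],[0,0,0,0,-7,0],[0,0,0,0,-7,0],[0,0,0,0,-7,0],[0,0,0,0,-7,0],[0,0,0,0,-5,0],[0,0,0,0,0,0]]
  ]
}}

```text
time: 23.35
ee_pos: [0.527, 0.1401, 0.1811]
eef_rot: [0.518, 0.485, -0.479, -0.518]
ft_force: [-0.7, -0.0, 0.3]
width: 0.02
```

```bash
sed -i 's/^y=(xa-za).*/y=(xa-za)\/2**.5;x=ya/' m5.py; python3 m5.py w18
```

```text
ee [0.527  0.1401 0.1811] g [-0.0153  0.0341] F [-0.7472 -0.0471  0.2931] w 0.020049552991705473 t 23.35
[ 0.56    0.3615 -1.0804  1.6943  0.3299  1.2785  0.9112]
to align45 [-44.6793  -0.2337   0.2678]
```

Emit:
{"api": "arm_command", "payload": {
  "targets": [
    [[0,0,0,-7,0,0],[0,0,0,-7,0,0],[0,0,0,-7,0,0],[0,0,0,0,0,0]]
  ]
}}

```text
time: 23.73
ee_pos: [0.5236, 0.141, 0.1815]
eef_rot: [0.605, 0.561, -0.385, -0.414]
ft_force: [-1.7, -1.6, 0.0]
width: 0.02
```

```bash
python3 m5.py w19
```

```text
ee [0.5236 0.141  0.1815] g [-0.0188  0.0347] F [-1.6821 -1.5759  0.0328] w 0.020012512021432314 t 23.7333
[ 0.754  -0.0266 -1.1784  1.9963  0.2038  0.8395  0.9562]
to align45 [-23.8153  -0.1881  -0.1873]
```

```bash
python3 m5.py w20 -0.056 0.010 0.105
```

```text
ee [0.5249 0.14   0.1824] g [-0.0174  0.0339] F [0.1727 0.1131 0.5888] w 0.02010450750785462 t 23.7833
[ 0.7527 -0.0186 -1.176   1.9897  0.2077  0.8468  0.9549]
to align45 [-24.0828  -0.3397  -0.1756]
shift tool [-0.0243  0.0586  0.0635]
```

Emit:
{"api": "arm_command", "payload": {
  "targets": [
    [[-0.006,0.0146,0.0159,0,0,0],[-0.006,0.0146,0.0159,0,0,0],[-0.006,0.0146,0.0159,0,0,0],[-0.006,0.0146,0.0159,0,0,0],[0,0,0,0,0,0],[0,0,0,0,0,0]]
  ]
}}

```text
time: 24.33
ee_pos: [0.4866, 0.1207, 0.1049]
eef_rot: [0.601, 0.561, -0.385, -0.42]
ft_force: [-0.0, 0.0, 0.9]
width: 0.0198
```

```bash
python3 m5.py w21 -0.056 0.010 0.080
```

```text
ee [0.4866 0.1207 0.1049] g [-0.0543  0.012 ] F [-0.0306  0.037   0.8674] w 0.019808004732133008 t 24.3333
[ 0.7608 -0.0191 -1.1732  2.1688  0.2282  0.6701  0.9221]
to align45 [-24.4449  -0.5186   0.2726]
shift tool [-0.0022  0.0227  0.0103]
```

View pics/w21.png

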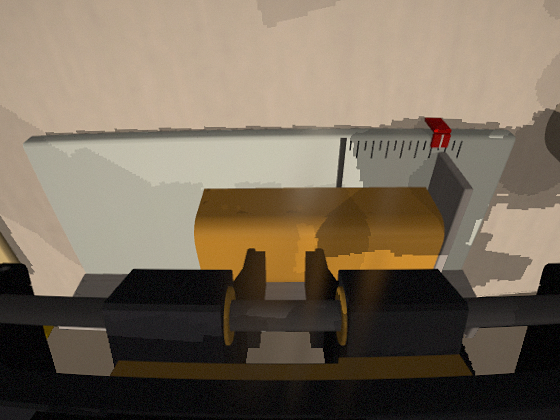

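```bash
python3 m5.py w22 -0.060 0.010 0.058
```

```text
ee [0.4875 0.1212 0.106 ] g [-0.0535  0.0125] F [0.3204 0.3194 1.1346] w 0.02029799206330801 t 24.3833
[ 0.761  -0.0202 -1.1737  2.1674  0.228   0.6698  0.9226]
to align45 [-24.3152  -0.4858   0.3031]
shift tool [-0.003   0.0425  0.023 ]
```

Emit:
{"api": "arm_command", "payload": {
  "targets": [
    [[-0.001,0.0105,0.0058,0,0,0],[-0.001,0.0105,0.0058,0,0,0],[-0.001,0.0105,0.0058,0,0,0],[0,0.0105,0.0058,0,0,0],[0,0,0,0,0,0],[0,0,0,0,0,0]]
  ]
}}

```text
time: 24.93
ee_pos: [0.4799, 0.1188, 0.0581]
eef_rot: [0.601, 0.562, -0.385, -0.418]
ft_force: [0.7, 1.1, -0.3]
width: 0.0202
```

```bash
python3 m5.py w23 -0.020 0.010 0.058
```

```text
ee [0.4799 0.1188 0.0581] g [-0.0608  0.0096] F [ 0.6773  1.1316 -0.3489] w 0.020222158793456856 t 24.9333
[ 0.6988  0.1109 -1.162   2.2279  0.4935  0.6019  0.6795]
to align45 [-24.2833  -0.3733   0.256 ]
shift tool [ 0.0006  0.0145 -0.0382]
```

View pics/w23.png

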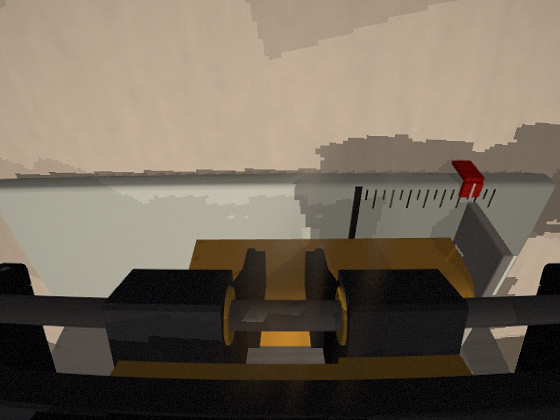

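Emit:
{"api": "arm_command", "payload": {
  "targets": [
    [[0,0.0018,-0.0047,0,0,0],[0,0.0018,-0.0047,0,0,0],[0,0.0018,-0.0047,0,0,0],[0,0.0018,-0.0047,0,0,0],[0,0.0018,-0.0047,0,0,0],[0,0,0,0,0,0]]
  ]
}}

```text
time: 25.48
ee_pos: [0.5059, 0.1157, 0.0579]
eef_rot: [0.602, 0.561, -0.385, -0.418]
ft_force: [-1.1, -0.4, 2.2]
width: 0.02
```

```bash
python3 m5.py w24 -0.020 0.010 0.058
```

```text
ee [0.5059 0.1157 0.0579] g [-0.0347  0.0083] F [-1.0769 -0.4331  2.2418] w 0.02000829450143698 t 25.4833
[ 0.6519  0.1916 -1.1124  2.1764  0.5947  0.6321  0.6282]
to align45 [-24.2013  -0.3898   0.1488]
shift tool [ 0.0018  0.0052 -0.0138]
```

View pics/w24.png

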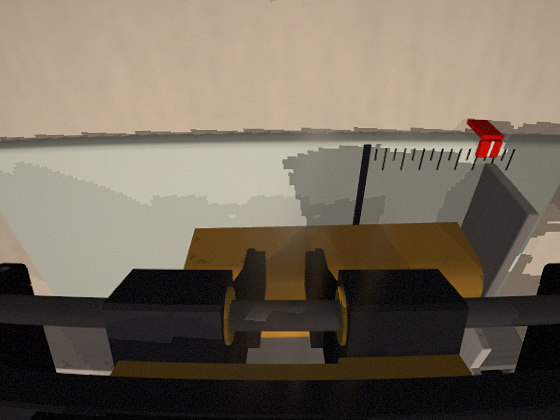

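The cheese is sliding with about 2 N. Continuing to the fence in small steps.

Emit:
{"api": "arm_command", "payload": {
  "targets": [
    [[0,0.0014,-0.0037,0,0,0],[0,0.0014,-0.0037,0,0,0],[0,0.0014,-0.0037,0,0,0],[0,0.0011,-0.0028,0,0,0],[0,0,0,0,0,0],[0,0,0,0,0,0]]
  ]
}}

```text
time: 26.03
ee_pos: [0.5192, 0.1153, 0.0572]
eef_rot: [0.601, 0.562, -0.385, -0.418]
ft_force: [-0.2, -0.6, 0.6]
width: 0.0198
```

```bash
python3 m5.py w25
```

```text
ee [0.5192 0.1153 0.0572] g [-0.0214  0.0088] F [-0.181  -0.6461  0.5962] w 0.019808852779071698 t 26.0333
[ 0.6276  0.2308 -1.0875  2.1481  0.6344  0.6469  0.6133]
to align45 [-24.262   -0.3381   0.2092]
```

View pics/w25.png

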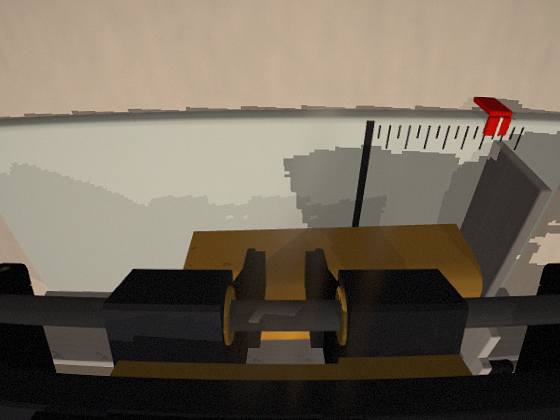

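Emit:
{"api": "arm_command", "payload": {
  "targets": [
    [[0,0.0005,-0.0014,0,0,0],[0,0.0005,-0.0014,0,0,0],[0,0,0,0,0,0],[0,0,0,0,0,0]]
  ]
}}

```text
time: 26.42
ee_pos: [0.5216, 0.1151, 0.057]
eef_rot: [0.601, 0.561, -0.386, -0.418]
ft_force: [-4.0, 1.5, 2.4]
width: 0.0199
```

Emit:
{"api": "arm_command", "payload": {
  "targets": [
    [[0,0.0005,-0.0014,0,0,0],[0,0,0,0,0,0],[0,0,0,0,0,0]]
  ]
}}

```text
time: 26.67
ee_pos: [0.522, 0.1151, 0.0566]
eef_rot: [0.601, 0.561, -0.386, -0.418]
ft_force: [-13.0, 1.5, 8.4]
width: 0.0202
```

```bash
python3 m5.py w26; python3 - <<'E'
from h import *
c=cam("top");cv2.imwrite("pics/t26.png",cv2.resize(c["pixels"][150:250,180:345],None,fx=4.8,fy=4.8,interpolation=cv2.INTER_CUBIC))
E
```

```text
ee [0.522  0.1151 0.0566] g [-0.0186  0.0088] F [-13.0187   1.4822   8.3799] w 0.020234635277534944 t 26.6667
[ 0.6207  0.2414 -1.0815  2.1403  0.6437  0.6535  0.6103]
to align45 [-24.3979  -0.2694   0.1529]
```

View pics/w26.png

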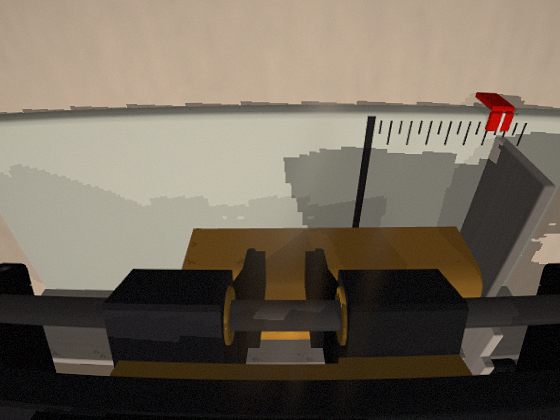

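View pics/t26.png

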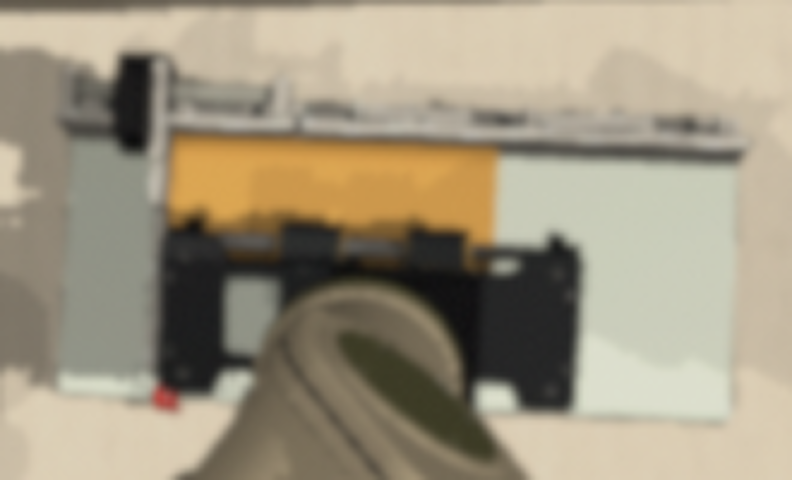

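Emit:
{"api": "arm_command", "payload": {
  "targets": [
    [[0,0.0005,0,0,0,0],[0,0.0004,0,0,0,0],[0,0,0,0,0,0],[0,0,0,0,0,0]]
  ]
}}

```text
time: 27.1
ee_pos: [0.5223, 0.1151, 0.0561]
eef_rot: [0.601, 0.561, -0.387, -0.418]
ft_force: [-20.1, 0.3, 17.7]
width: 0.0203
```

```bash
python3 m5.py w27; python3 - <<'E'
import cv2
im=cv2.imread("pics/w27.png");cv2.imwrite("pics/w27z.png",cv2.resize(im[85:285,440:560],None,fx=3,fy=3,interpolation=cv2.INTER_CUBIC))
E
```

```text
ee [0.5223 0.1151 0.0561] g [-0.0184  0.0088] F [-20.1191   0.3148  17.6614] w 0.020288335729904634 t 27.1
[ 0.618   0.2431 -1.0796  2.1402  0.6476  0.6537  0.607 ]
to align45 [-24.3855  -0.2367   0.1194]
```

View pics/w27z.png

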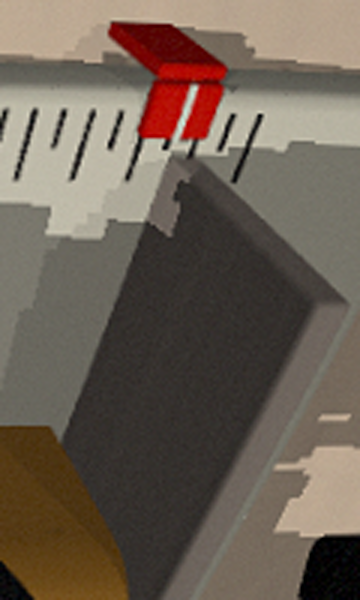

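```bash
python3 - <<'E'
from h import *
np.set_printoptions(precision=4,suppress=True)
c=cam("wrist"); im=c["pixels"]; g=lambda x,y:((x+.5)/3+440-.5,(y+.5)/3+85-.5)
print("cheese corner z.02",tog(plane(c,[g(50,427)],.02)))
print("plate foot",tog(plane(c,[g(150,225),g(62,440)],.023)),"marker",tog(plane(c,[g(193,88),g(186,130)],.023)))
print("plate top face front",tog(plane(c,[g(178,155)],.067)))
hsv=cv2.cvtColor(im,cv2.COLOR_BGR2HSV);m=cv2.inRange(hsv,(8,120,40),(25,255,255))
pts=[]
for u in list(range(200,235,5))+list(range(350,450,10)):
    col=np.where(m[200:260,u])[0]
    if len(col):pts.append((u,200+col[0]))
P=tog(plane(c,pts,.02));print(np.c_[pts,P]);k=np.polyfit(P[:,1],P[:,0],1);print("slope deg vs A=-3.85:",np.degrees(k[0]))
# fence/bed reference: bed front edge
E
python3 - <<'E'
import cv2
im=cv2.imread("pics/w27.png");cv2.imwrite("pics/w27l.png",cv2.resize(im[100:290,170:370],None,fx=3,fy=3,interpolation=cv2.INTER_CUBIC))
E
```

```text
cheese corner z.02 [[-0.0135  0.1132]]
plate foot [[-0.0626  0.1158]
 [-0.0125  0.1149]] marker [[-0.0881  0.1145]
 [-0.0807  0.1159]]
plate top face front [[-0.0978  0.0856]]
[[200.     229.      -0.0135  -0.0427]
 [205.     229.      -0.0135  -0.0396]
 [210.     229.      -0.0135  -0.0366]
 [215.     229.      -0.0135  -0.0336]
 [220.     229.      -0.0135  -0.0306]
 [225.     229.      -0.0134  -0.0276]
 [230.     229.      -0.0134  -0.0246]
 [350.     228.      -0.0135   0.0474]
 [360.     228.      -0.0135   0.0535]
 [370.     228.      -0.0134   0.0595]
 [380.     228.      -0.0133   0.0656]
 [390.     228.      -0.0132   0.0718]
 [400.     227.      -0.014    0.0778]
 [410.     227.      -0.0139   0.084 ]
 [420.     227.      -0.0138   0.0902]
 [430.     227.      -0.0137   0.0965]
 [440.     227.      -0.0136   0.1028]]
slope deg vs A=-3.85: -0.07547807916256162
```

View pics/w27l.png

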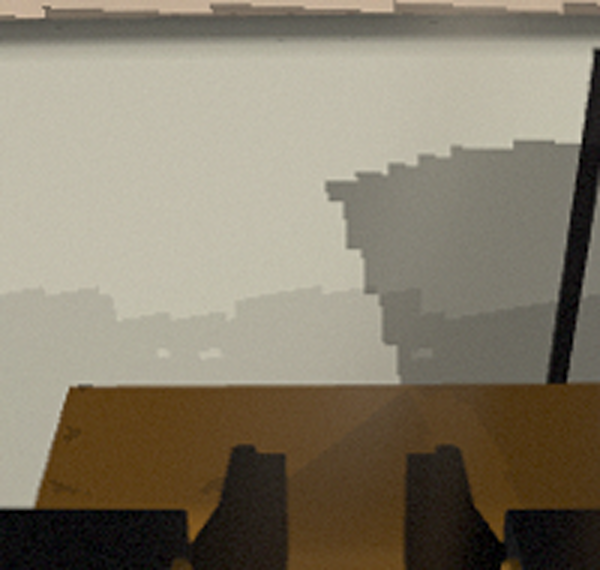

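```bash
python3 - <<'E'
import cv2
im=cv2.imread("pics/w27.png");z=cv2.resize(im[205:285,430:500],None,fx=8,fy=7.5,interpolation=cv2.INTER_CUBIC);z=cv2.convertScaleAbs(z,alpha=2.2,beta=10);cv2.imwrite("pics/w27y.png",z)
E
```

```text
(no output)
```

View pics/w27y.png

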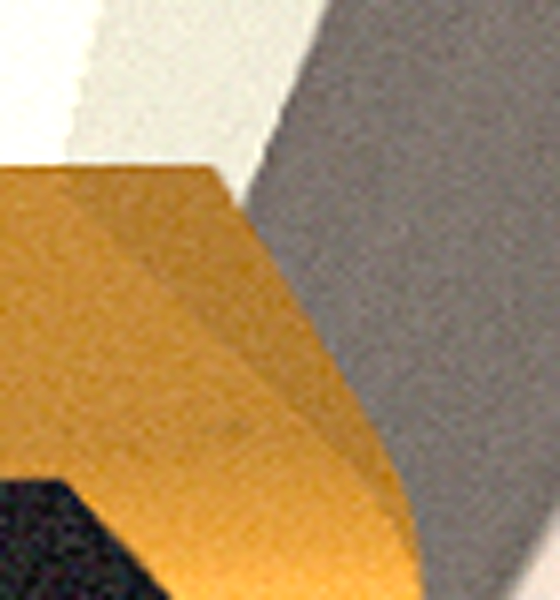

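```bash
python3 - <<'E'
from h import *
np.set_printoptions(precision=4,suppress=True)
c=cam("wrist"); g=lambda x,y:((x+.5)/8+430-.5,(y+.5)/7.5+205-.5)
print(-c["R"].T@c["t"])
print("corner",tog(plane(c,[g(213,167)],.02)),"foot",tog(plane(c,[g(327,0),g(260,167),g(245,203)],.023)))
# end face upper silhouette vs depth: left end corner
print("left corner",tog(plane(c,[(170+69/3-.3,100+387/3-.3)],.02)))
print(readout.read_state()["ft_force"])
E
```

```text
[0.3881 0.1236 0.1786]
corner [[-0.0136  0.1131]] foot [[-0.0331  0.1146]
 [-0.0162  0.1148]
 [-0.0124  0.1148]]
left corner [[-0.0139 -0.0471]]
[-20.1116   0.2028  17.688 ]
```

The cheese is square to the fence (-0.1°), the stop face is in line with the marker, and the measured end gap is about 1.7 mm, inside the 3 mm allowed. I'll check that the hold is steady.

Emit:
{"api": "arm_command", "payload": {
  "targets": [
    [[0,0,0,0,0,0],[0,0,0,0,0,0],[0,0,0,0,0,0],[0,0,0,0,0,0],[0,0,0,0,0,0],[0,0,0,0,0,0],[0,0,0,0,0,0],[0,0,0,0,0,0]]
  ]
}}

```text
time: 27.92
ee_pos: [0.5222, 0.1152, 0.0561]
eef_rot: [0.601, 0.561, -0.387, -0.418]
ft_force: [-20.2, 1.4, 17.9]
width: 0.0199
```

```bash
python3 m5.py w28; python3 - <<'E'
from h import *
a=cv2.imread("pics/w27.png");b=cv2.imread("pics/w28.png");print("mean diff",cv2.absdiff(a,b).mean())
s=readout.read_state();M=Ro.from_quat(s["eef_rot"]).as_matrix();print("grasp pt g",tog(s["ee_pos"]-.019*M[:,1]))
E
```

```text
ee [0.5222 0.1152 0.0561] g [-0.0184  0.0088] F [-20.1726   1.4371  17.944 ] w 0.019860405523479566 t 27.9167
[ 0.618   0.2431 -1.0797  2.1402  0.6475  0.6537  0.607 ]
to align45 [-24.389   -0.2375   0.123 ]
mean diff 2.781231575963719
grasp pt g [-0.02506586  0.0087903 ]
```

Steady. Handing in.

```bash
python3 -c "
from bench import r
print(r.close_job())"
```

```text
the job is handed in; nothing more can be done
None
```

I set the stop to the marker, laid the cheese flat against it, and handed in at about 28 s with the hand still pressing it diagonally onto the fence and bed. No verdict was reported.

**Last checks:**
- **Hold:** the wrist force was steady at about 20 N towards the fence and 18 N down. Allowing for friction and the cheese's weight, that puts the fence at roughly 14–20 N and the bed at roughly 15–22 N. Both are above the minimums and well under the 40 N crush limit.
- **Squareness:** the cheese is square to the fence within about 0.1°.
- **Hand position:** the grasp point is about 41 mm from the knife slot, on the side away from the stop.

**Not perfect or in disagreement:**
- **End gap:** the cheese touched the stop when I laid it down. After the push to the fence I measured about 1.7 mm between them, inside the 3 mm limit but not strictly touching.
- **Stop setting:** one straight-down view put the stop face about 1.2 mm short of the marker. Later views put it within about 1 mm, so all are inside the 2.5 mm limit.
- **Joint 7:** on my first try at turning the hand, joint 7 briefly read -2.603 rad against its stated limit of -2.6. I backed off at once and did the push in the opposite hand orientation, but I can't tell whether that counts as passing its range.
- **Tilt:** I kept the tool at about 21° instead of the 45° I planned, because joint 4 was near its limit. The push force itself was still close to 45°.

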